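# Load the drying carrier

## Task

Load the drying carrier: first draw the end stop along its slot towards the middle of the board until its key drops into the keyway hidden under the brush, and leave it there, sitting flat. Then crib-pile all the blanks flat on the board so that air can pass, centred across the slot and close against the stop face (within a centimetre): two to a layer at opposite edges of a square one blank's length wide, the first layer lying along the slot and each next one turned crosswise to the one below, an odd blank alone at one edge of the top layer. When the whole pile stands, swing the red bar over it, fully into its catch, leaving the other tools alone.

Things in the scene. Friction and masses are not known exactly. Their poses are not given: they have to be found in the camera images.
- carrier: Drying carrier, fixed: a flat board 330 mm (its x) by 330 mm (its y), top face 40 mm above the bench; origin at the centre of its underside, z up. Along x = 0 runs the slot (see slot_end).
- slot_end (a point): -y end of the slot, at the board's top face (carrier x 0, y -160 mm). The slot is 16 mm wide, 150 mm long towards +y, hidden under two rows of black brush that give way freely. Its steel floor lies 20 mm below the board's top; one unseen keyway, 33 mm long and 34 mm deep from the board's top, has its middle 65 to 115 mm from this end.
- stop: Loose end stop, 0.3 to 0.42 kg, standing in the slot near its -y end. Origin: middle of the underside of its wooden body, 44 (x) by 90 (y) by 22 mm high. The steel +y end, 45 mm from the origin, is the stop face. Steel key below, 13.5 (x) by 28 (y) mm, 30 mm deep: sliding on the slot's floor the body stands 10 mm clear of the board; keyed, it sits flat on it.
- stop_grip (a point): Middle of the stop's yellow upright grip plate, 48 mm above and 28 mm to -y of the stop's origin. The plate is 40 mm in x, 14 mm thick in y, and stands from 26 mm below this point (the wooden body's top) to 26 mm above it.
- pile_centre (a point): Moves with the stop: the point 65 mm in front of the stop face (110 mm to +y of the stop's origin, at the height of the body's underside) over which the middle of the pile belongs; the pile then stands 5 mm clear of the stop face. Centres of the blanks lie 42 mm to either side of it.
- bar (a joint): Red retaining bar on an upright hinge: 0 rad = closed, along the carrier's +x with its end in the steel catch; about 1.5 rad = open, pointing to the carrier's +y. Stiff hinge (0.25 N m): it stays where left. Hinge axis at carrier x -148, y +40 mm; bar from 162 to 176 mm above the bench, 18 mm wide, 306 mm long. Catch at carrier x 148, y 40 mm, up to 183 mm high.
- bar_knob (a point): Middle of the grip height of the black round knob standing on the bar, 236 mm from the hinge axis: 27 mm in diameter, 40 mm high, its top 18 mm above this point.
- blank_1: Square-sawn wooden blank, 36 mm (its x) by 120 mm (its y, the length) by 28 mm high, 90 g, pale wood with green wax on the ends; origin at the centre of its underside. Lies on the bench at the start. Some of the seven are absent in some runs.
- blank_2: Square-sawn wooden blank, 36 mm (its x) by 120 mm (its y, the length) by 28 mm high, 90 g, pale wood with green wax on the ends; origin at the centre of its underside. Lies on the bench at the start. Some of the seven are absent in some runs.
- blank_3: Square-sawn wooden blank, 36 mm (its x) by 120 mm (its y, the length) by 28 mm high, 90 g, pale wood with green wax on the ends; origin at the centre of its underside. Lies on the bench at the start. Some of the seven are absent in some runs.
- blank_4: Square-sawn wooden blank, 36 mm (its x) by 120 mm (its y, the length) by 28 mm high, 90 g, pale wood with green wax on the ends; origin at the centre of its underside. Lies on the bench at the start. Some of the seven are absent in some runs.
- blank_5: Square-sawn wooden blank, 36 mm (its x) by 120 mm (its y, the length) by 28 mm high, 90 g, pale wood with green wax on the ends; origin at the centre of its underside. Lies on the bench at the start. Some of the seven are absent in some runs.
- blank_6: Square-sawn wooden blank, 36 mm (its x) by 120 mm (its y, the length) by 28 mm high, 90 g, pale wood with green wax on the ends; origin at the centre of its underside. Lies on the bench at the start. Some of the seven are absent in some runs.
- blank_7: Square-sawn wooden blank, 36 mm (its x) by 120 mm (its y, the length) by 28 mm high, 90 g, pale wood with green wax on the ends; origin at the centre of its underside. Lies on the bench at the start. Some of the seven are absent in some runs.
- tape_measure: Yellow tape measure, a bystander, 36 x 88 x 62 mm, origin under its centre.
- carpenter_pencil: Red flat pencil, a bystander, 12 x 159 x 8 mm, origin under its centre.
- folding_rule: Yellow folding rule, folded, a bystander, 16 x 233 x 16 mm, origin under its centre.
Not all that is in view belongs to the job. Leave any blue look-alike of the blank_7 alone.

How it is judged:
On the way, in this order (a step that is already met when the one before it is completed fails the run):
1. the stop has dropped into the keyway and sits flat on the board (z of stop in the frame of carrier between 0.036 and 0.0435 m and angle between the z axis of stop and the z axis of carrier, either way round below 0.08 rad and x of stop in the frame of carrier between -0.01 and 0.01 m and y of stop in the frame of carrier between -0.11 and -0.03 m), for 0.3 s.
2. all blanks stand in the crib pile against the stop, with the bar still open (all of step 1 and angle between the z axis of each of blank_1, blank_2, blank_3, blank_4, blank_5, blank_6, blank_7 and the z axis of carrier, either way round below 0.1 rad and horizontal distance between blank_1 and pile_centre between 0.03 and 0.055 m and ((z of blank_1 in the frame of carrier between 0.034 and 0.046 m and y of blank_1 in the frame of pile_centre between -0.014 and 0.014 m and angle between the y axis of blank_1 and the y axis of carrier, either way round below 0.15 rad) or (z of blank_1 in the frame of carrier between 0.062 and 0.074 m and x of blank_1 in the frame of carrier between -0.014 and 0.014 m and angle between the y axis of blank_1 and the x axis of carrier, either way round below 0.15 rad) or (z of blank_1 in the frame of carrier between 0.09 and 0.102 m and y of blank_1 in the frame of pile_centre between -0.014 and 0.014 m and angle between the y axis of blank_1 and the y axis of carrier, either way round below 0.15 rad) or (z of blank_1 in the frame of carrier between 0.118 and 0.13 m and x of blank_1 in the frame of carrier between -0.014 and 0.014 m and angle between the y axis of blank_1 and the x axis of carrier, either way round below 0.15 rad)) and horizontal distance between blank_2 and pile_centre between 0.03 and 0.055 m and ((z of blank_2 in the frame of carrier between 0.034 and 0.046 m and y of blank_2 in the frame of pile_centre between -0.014 and 0.014 m and angle between the y axis of blank_2 and the y axis of carrier, either way round below 0.15 rad) or (z of blank_2 in the frame of carrier between 0.062 and 0.074 m and x of blank_2 in the frame of carrier between -0.014 and 0.014 m and angle between the y axis of blank_2 and the x axis of carrier, either way round below 0.15 rad) or (z of blank_2 in the frame of carrier between 0.09 and 0.102 m and y of blank_2 in the frame of pile_centre between -0.014 and 0.014 m and angle between the y axis of blank_2 and the y axis of carrier, either way round below 0.15 rad) or (z of blank_2 in the frame of carrier between 0.118 and 0.13 m and x of blank_2 in the frame of carrier between -0.014 and 0.014 m and angle between the y axis of blank_2 and the x axis of carrier, either way round below 0.15 rad)) and horizontal distance between blank_3 and pile_centre between 0.03 and 0.055 m and ((z of blank_3 in the frame of carrier between 0.034 and 0.046 m and y of blank_3 in the frame of pile_centre between -0.014 and 0.014 m and angle between the y axis of blank_3 and the y axis of carrier, either way round below 0.15 rad) or (z of blank_3 in the frame of carrier between 0.062 and 0.074 m and x of blank_3 in the frame of carrier between -0.014 and 0.014 m and angle between the y axis of blank_3 and the x axis of carrier, either way round below 0.15 rad) or (z of blank_3 in the frame of carrier between 0.09 and 0.102 m and y of blank_3 in the frame of pile_centre between -0.014 and 0.014 m and angle between the y axis of blank_3 and the y axis of carrier, either way round below 0.15 rad) or (z of blank_3 in the frame of carrier between 0.118 and 0.13 m and x of blank_3 in the frame of carrier between -0.014 and 0.014 m and angle between the y axis of blank_3 and the x axis of carrier, either way round below 0.15 rad)) and horizontal distance between blank_4 and pile_centre between 0.03 and 0.055 m and ((z of blank_4 in the frame of carrier between 0.034 and 0.046 m and y of blank_4 in the frame of pile_centre between -0.014 and 0.014 m and angle between the y axis of blank_4 and the y axis of carrier, either way round below 0.15 rad) or (z of blank_4 in the frame of carrier between 0.062 and 0.074 m and x of blank_4 in the frame of carrier between -0.014 and 0.014 m and angle between the y axis of blank_4 and the x axis of carrier, either way round below 0.15 rad) or (z of blank_4 in the frame of carrier between 0.09 and 0.102 m and y of blank_4 in the frame of pile_centre between -0.014 and 0.014 m and angle between the y axis of blank_4 and the y axis of carrier, either way round below 0.15 rad) or (z of blank_4 in the frame of carrier between 0.118 and 0.13 m and x of blank_4 in the frame of carrier between -0.014 and 0.014 m and angle between the y axis of blank_4 and the x axis of carrier, either way round below 0.15 rad)) and horizontal distance between blank_5 and pile_centre between 0.03 and 0.055 m and ((z of blank_5 in the frame of carrier between 0.034 and 0.046 m and y of blank_5 in the frame of pile_centre between -0.014 and 0.014 m and angle between the y axis of blank_5 and the y axis of carrier, either way round below 0.15 rad) or (z of blank_5 in the frame of carrier between 0.062 and 0.074 m and x of blank_5 in the frame of carrier between -0.014 and 0.014 m and angle between the y axis of blank_5 and the x axis of carrier, either way round below 0.15 rad) or (z of blank_5 in the frame of carrier between 0.09 and 0.102 m and y of blank_5 in the frame of pile_centre between -0.014 and 0.014 m and angle between the y axis of blank_5 and the y axis of carrier, either way round below 0.15 rad) or (z of blank_5 in the frame of carrier between 0.118 and 0.13 m and x of blank_5 in the frame of carrier between -0.014 and 0.014 m and angle between the y axis of blank_5 and the x axis of carrier, either way round below 0.15 rad)) and horizontal distance between blank_6 and pile_centre between 0.03 and 0.055 m and ((z of blank_6 in the frame of carrier between 0.034 and 0.046 m and y of blank_6 in the frame of pile_centre between -0.014 and 0.014 m and angle between the y axis of blank_6 and the y axis of carrier, either way round below 0.15 rad) or (z of blank_6 in the frame of carrier between 0.062 and 0.074 m and x of blank_6 in the frame of carrier between -0.014 and 0.014 m and angle between the y axis of blank_6 and the x axis of carrier, either way round below 0.15 rad) or (z of blank_6 in the frame of carrier between 0.09 and 0.102 m and y of blank_6 in the frame of pile_centre between -0.014 and 0.014 m and angle between the y axis of blank_6 and the y axis of carrier, either way round below 0.15 rad) or (z of blank_6 in the frame of carrier between 0.118 and 0.13 m and x of blank_6 in the frame of carrier between -0.014 and 0.014 m and angle between the y axis of blank_6 and the x axis of carrier, either way round below 0.15 rad)) and horizontal distance between blank_7 and pile_centre between 0.03 and 0.055 m and ((z of blank_7 in the frame of carrier between 0.034 and 0.046 m and y of blank_7 in the frame of pile_centre between -0.014 and 0.014 m and angle between the y axis of blank_7 and the y axis of carrier, either way round below 0.15 rad) or (z of blank_7 in the frame of carrier between 0.062 and 0.074 m and x of blank_7 in the frame of carrier between -0.014 and 0.014 m and angle between the y axis of blank_7 and the x axis of carrier, either way round below 0.15 rad) or (z of blank_7 in the frame of carrier between 0.09 and 0.102 m and y of blank_7 in the frame of pile_centre between -0.014 and 0.014 m and angle between the y axis of blank_7 and the y axis of carrier, either way round below 0.15 rad) or (z of blank_7 in the frame of carrier between 0.118 and 0.13 m and x of blank_7 in the frame of carrier between -0.014 and 0.014 m and angle between the y axis of blank_7 and the x axis of carrier, either way round below 0.15 rad)) and value of joint bar above 1 rad), for 0.3 s.
At the end, for the whole second after the job is handed in: Stop flat on the board, key in the keyway (3.5 mm, 0.08 rad). Blanks flat (0.1 rad) in layer (6 mm), layers 1, 3 along the slot, 2, 4 crosswise (0.15 rad), centre 30 to 55 mm from the pile centre, 14 mm along it. Bar within 0.06 rad of closed. All at rest (all of step 1 and angle between the z axis of each of blank_1, blank_2, blank_3, blank_4, blank_5, blank_6, blank_7 and the z axis of carrier, either way round below 0.1 rad and horizontal distance between blank_1 and pile_centre between 0.03 and 0.055 m and ((z of blank_1 in the frame of carrier between 0.034 and 0.046 m and y of blank_1 in the frame of pile_centre between -0.014 and 0.014 m and angle between the y axis of blank_1 and the y axis of carrier, either way round below 0.15 rad) or (z of blank_1 in the frame of carrier between 0.062 and 0.074 m and x of blank_1 in the frame of carrier between -0.014 and 0.014 m and angle between the y axis of blank_1 and the x axis of carrier, either way round below 0.15 rad) or (z of blank_1 in the frame of carrier between 0.09 and 0.102 m and y of blank_1 in the frame of pile_centre between -0.014 and 0.014 m and angle between the y axis of blank_1 and the y axis of carrier, either way round below 0.15 rad) or (z of blank_1 in the frame of carrier between 0.118 and 0.13 m and x of blank_1 in the frame of carrier between -0.014 and 0.014 m and angle between the y axis of blank_1 and the x axis of carrier, either way round below 0.15 rad)) and horizontal distance between blank_2 and pile_centre between 0.03 and 0.055 m and ((z of blank_2 in the frame of carrier between 0.034 and 0.046 m and y of blank_2 in the frame of pile_centre between -0.014 and 0.014 m and angle between the y axis of blank_2 and the y axis of carrier, either way round below 0.15 rad) or (z of blank_2 in the frame of carrier between 0.062 and 0.074 m and x of blank_2 in the frame of carrier between -0.014 and 0.014 m and angle between the y axis of blank_2 and the x axis of carrier, either way round below 0.15 rad) or (z of blank_2 in the frame of carrier between 0.09 and 0.102 m and y of blank_2 in the frame of pile_centre between -0.014 and 0.014 m and angle between the y axis of blank_2 and the y axis of carrier, either way round below 0.15 rad) or (z of blank_2 in the frame of carrier between 0.118 and 0.13 m and x of blank_2 in the frame of carrier between -0.014 and 0.014 m and angle between the y axis of blank_2 and the x axis of carrier, either way round below 0.15 rad)) and horizontal distance between blank_3 and pile_centre between 0.03 and 0.055 m and ((z of blank_3 in the frame of carrier between 0.034 and 0.046 m and y of blank_3 in the frame of pile_centre between -0.014 and 0.014 m and angle between the y axis of blank_3 and the y axis of carrier, either way round below 0.15 rad) or (z of blank_3 in the frame of carrier between 0.062 and 0.074 m and x of blank_3 in the frame of carrier between -0.014 and 0.014 m and angle between the y axis of blank_3 and the x axis of carrier, either way round below 0.15 rad) or (z of blank_3 in the frame of carrier between 0.09 and 0.102 m and y of blank_3 in the frame of pile_centre between -0.014 and 0.014 m and angle between the y axis of blank_3 and the y axis of carrier, either way round below 0.15 rad) or (z of blank_3 in the frame of carrier between 0.118 and 0.13 m and x of blank_3 in the frame of carrier between -0.014 and 0.014 m and angle between the y axis of blank_3 and the x axis of carrier, either way round below 0.15 rad)) and horizontal distance between blank_4 and pile_centre between 0.03 and 0.055 m and ((z of blank_4 in the frame of carrier between 0.034 and 0.046 m and y of blank_4 in the frame of pile_centre between -0.014 and 0.014 m and angle between the y axis of blank_4 and the y axis of carrier, either way round below 0.15 rad) or (z of blank_4 in the frame of carrier between 0.062 and 0.074 m and x of blank_4 in the frame of carrier between -0.014 and 0.014 m and angle between the y axis of blank_4 and the x axis of carrier, either way round below 0.15 rad) or (z of blank_4 in the frame of carrier between 0.09 and 0.102 m and y of blank_4 in the frame of pile_centre between -0.014 and 0.014 m and angle between the y axis of blank_4 and the y axis of carrier, either way round below 0.15 rad) or (z of blank_4 in the frame of carrier between 0.118 and 0.13 m and x of blank_4 in the frame of carrier between -0.014 and 0.014 m and angle between the y axis of blank_4 and the x axis of carrier, either way round below 0.15 rad)) and horizontal distance between blank_5 and pile_centre between 0.03 and 0.055 m and ((z of blank_5 in the frame of carrier between 0.034 and 0.046 m and y of blank_5 in the frame of pile_centre between -0.014 and 0.014 m and angle between the y axis of blank_5 and the y axis of carrier, either way round below 0.15 rad) or (z of blank_5 in the frame of carrier between 0.062 and 0.074 m and x of blank_5 in the frame of carrier between -0.014 and 0.014 m and angle between the y axis of blank_5 and the x axis of carrier, either way round below 0.15 rad) or (z of blank_5 in the frame of carrier between 0.09 and 0.102 m and y of blank_5 in the frame of pile_centre between -0.014 and 0.014 m and angle between the y axis of blank_5 and the y axis of carrier, either way round below 0.15 rad) or (z of blank_5 in the frame of carrier between 0.118 and 0.13 m and x of blank_5 in the frame of carrier between -0.014 and 0.014 m and angle between the y axis of blank_5 and the x axis of carrier, either way round below 0.15 rad)) and horizontal distance between blank_6 and pile_centre between 0.03 and 0.055 m and ((z of blank_6 in the frame of carrier between 0.034 and 0.046 m and y of blank_6 in the frame of pile_centre between -0.014 and 0.014 m and angle between the y axis of blank_6 and the y axis of carrier, either way round below 0.15 rad) or (z of blank_6 in the frame of carrier between 0.062 and 0.074 m and x of blank_6 in the frame of carrier between -0.014 and 0.014 m and angle between the y axis of blank_6 and the x axis of carrier, either way round below 0.15 rad) or (z of blank_6 in the frame of carrier between 0.09 and 0.102 m and y of blank_6 in the frame of pile_centre between -0.014 and 0.014 m and angle between the y axis of blank_6 and the y axis of carrier, either way round below 0.15 rad) or (z of blank_6 in the frame of carrier between 0.118 and 0.13 m and x of blank_6 in the frame of carrier between -0.014 and 0.014 m and angle between the y axis of blank_6 and the x axis of carrier, either way round below 0.15 rad)) and horizontal distance between blank_7 and pile_centre between 0.03 and 0.055 m and ((z of blank_7 in the frame of carrier between 0.034 and 0.046 m and y of blank_7 in the frame of pile_centre between -0.014 and 0.014 m and angle between the y axis of blank_7 and the y axis of carrier, either way round below 0.15 rad) or (z of blank_7 in the frame of carrier between 0.062 and 0.074 m and x of blank_7 in the frame of carrier between -0.014 and 0.014 m and angle between the y axis of blank_7 and the x axis of carrier, either way round below 0.15 rad) or (z of blank_7 in the frame of carrier between 0.09 and 0.102 m and y of blank_7 in the frame of pile_centre between -0.014 and 0.014 m and angle between the y axis of blank_7 and the y axis of carrier, either way round below 0.15 rad) or (z of blank_7 in the frame of carrier between 0.118 and 0.13 m and x of blank_7 in the frame of carrier between -0.014 and 0.014 m and angle between the y axis of blank_7 and the x axis of carrier, either way round below 0.15 rad)) and linear speed of each of blank_1, blank_2, blank_3, blank_4, blank_5, blank_6, blank_7, stop below 0.02 m/s and value of joint bar below 0.06 rad); the robot touches nothing.
It fails at once if a bystander (tape measure, pencil or folding rule) is shoved more than 6 cm (distance of any of tape_measure, carpenter_pencil, folding_rule from where it was at the start of the episode above 0.06 m).
Of blank_1, blank_2, blank_3, blank_4, blank_5, blank_6, blank_7 only 5 to 7 are there at a start; the rules pass over those that are not, and their reading is None.
At some moment in a run one of blank_1, blank_2, blank_3, blank_4, blank_5, blank_6, blank_7 may be knocked a few centimetres aside while the robot is not near it.
Once in a run the grip may slacken for a moment while it holds something.
It also fails if it takes over 210 s, if anything falls off the work surface, if the arm or the gripper's body presses on something with over 40 N, if the wrist force passes 120 N, or if a joint passes its speed limit or range.

## Robot

A 6-joint arm with a two-finger parallel gripper is mounted at the origin on a cart in front of the work surface, level with it; the furniture and walls round the work are solid. World frame = base frame: x ahead of the robot, y to its left, z up, the work surface at z = 0. Lengths are in m, angles in rad, forces in N, time in s.
With the tool pointing down it reaches from about 0.325 to 1 m from the base axis. Payload 5.1 kg.
Tool frame: the origin (TCP) lies midway between the tips of the shut fingers; the grasp point (between the pads) lies arm.grasp_offset behind it (arm.grasp_offset is the distance from the TCP to the grasp point, in m); z points along the fingers, y is the line along which they close (so a half turn about z gives the same grasp; the last joint's range is limited). The gripper opens to 85 mm and grips with 20 to 120 N. Pads are 22 mm wide; open, the fingers measure 114 mm over their backs; the gripper's body (76 mm by 85 mm) begins 54 mm behind the grasp point. The pads swing forward as they close: fully open they stand 13 mm farther back than shut.
Start: joints at [1.124, 0.124, 1.65, -0, 1.367, -0.083], TCP at [0.231, 0.607, 0.231] pointing down, gripper open.
Joint ranges: [-2.61, 2.61], [-1.02, 2.33], [0.03, 2.71], [-1.35, 4.49], [0.32, 2.68], [-2.91, 2.91]. Speed limits (rad/s): [2.57, 2.57, 3.14, 3.14, 3.14, 3.14].

## Interface

Orientations are given as a rotation vector (axis times angle).
In Python, from rig import arm gives the robot as it stands.
- The arm moves only by the tool play_rows, never from a script. Its argument "commands" is a list of rows, each a list of 3 entries, a list of its own where there are three numbers: the shift along the tool's x, y, z normalised to -1 to 1, where 1 is 400 mm, then the turn, a rotation vector about the tool's x, y, z normalised to -1 to 1, where 1 is 180 degrees, then the gripper command: -1 is shut, 1 is fully open, values between are in proportion. In form: [[[x, y, z], [ax, ay, az], gripper], ...]. A call has exactly 10 rows; each row is the pose to reach, as a shift and turn from the pose commanded when the call began, along the tool's axes at that moment, turning the shorter way round; what a row does not reach only later rows make up. A row lasts 1/8 s, in which the tool goes at most 62.5 mm and 10.7 degrees, less where a joint would pass 70% of its speed; a pose out of reach is approached as far as the arm can. A call with a number of a shift or a turn outside -1 to 1 is refused whole. A call with a gripper value outside its range is refused whole. The fingers move at their own pace and stop on an object; "newtons" is the grip in N (left out, the last holds). Time passes only in rows, so rows that repeat a pose let the fingers close, or fill a call up. It gives the time, the measured TCP pose, the force, the opening and the grip force at its end, in the units of the state.
- arm.get_state(): the state, without advancing time (a new reading comes with each control period).
- arm.get_image(name): name is "scene" or "top" or "wrist"; returns the picture (384x512x3 uint8, blue, green, red); there is no depth.
- arm.camera_info(name): a dict with "fx", "fy", "cx", "cy" (pixels), "distortion" ([k1, k2, p1, p2, k3] as OpenCV has them; the pictures are not rectified), "rvec" (rotation vector, rad) and "tvec" (3), from world to camera coordinates, as OpenCV has them; the wrist camera has in their place "tool_from_camera" (4x4, takes a point from camera to tool coordinates, whose origin is the TCP and whose axes are the flange's). Camera axes: x right, y down, z forward; pixel columns grow to the right and rows downward; lengths in m; the calibration is good to about 2 mm. A picture is of the moment at which its call begins: read the wrist's pose just before it. camera_info takes no time and is no camera call.
- arm.job_done(): hands the job in; it is judged then, once.
Trained networks look in the newest picture that a camera, given by its name, has taken for a name from the list of things; names that differ only in an ending like _2 or _b are one class to them, and where a whole thing is asked for, a point or a joint stands for the part that bears it (a point fixed in the world has none). Each returns a list of dicts, best first, with "conf" (0 to 1); they miss things now and then, are a little off and sometimes report something else, mostly with a low value. They report only what shows in the picture. A call takes as long as a camera call. They do not tell look-alikes from the thing itself.
- arm.regions_of(camera, target): "pixels" (384x512 bool, what is visible of it) and "xy" ([column, row] in pixels, amid what is visible of it).
The state is a dict: "time": time; "joint_pos": joint angles; "dq": joint speeds; "joint_torque": joint torques, N m; "ee_pos": TCP position; "tcp_rot": TCP orientation; "wrist_force": force on the tool from outside, world axes, zero at the start; "wrist_torque": the same for the moment, N m; "finger_gap": finger opening in m; "grip_force": force on a finger pad.
Only numpy, scipy, OpenCV 4.12 (cv2) and the standard library are available. Lean on these libraries where they do the work, as an engineer would, in place of code of your own. Each camera call takes 0.05 s, during which the arm holds its last target. There are 200 camera calls.

## Working session

There is one attempt and no reset: what is moved stays moved. The work goes in short steps, Python scripts to look and compute and a tool call to move; the robot and the scene stay as the last step left them, time stands still between calls to the robot, and variables do not carry over. Pictures are saved under pics/ and viewed, at most 16 in all, crops included, and the job is handed in when it is done.

Besides the shell and the picture viewer there is one more tool, called after "Request:" by a JSON object that holds its "method" and its "body", one argument or row to a line. play_rows: Moves the arm, as the interface text tells. Its arguments: {"type":"object","properties":{"commands":{"type":"array"},"newtons":{"type":"number"}},"required":["commands"]}

```bash
mkdir -p pics; ls; python3 - <<'E'
from rig import arm
import cv2
s=arm.get_state();print({k:s[k] for k in('time','ee_pos','tcp_rot','finger_gap')},arm.grasp_offset)
for n in('scene','top'):
    cv2.imwrite(f'pics/{n}0.png',arm.get_image(n));print(n,arm.camera_info(n))
print(arm.camera_info('wrist'))
E
```

```text
pics
{'time': 0.0, 'ee_pos': array([0.23105182, 0.60687958, 0.23004522]), 'tcp_rot': array([-0.56823356, -3.08922617,  0.00322487]), 'finger_gap': 0.08563078536077001} 0.0187
scene {'fx': 363.4405301935398, 'fy': 363.4405301935398, 'cx': 256.16990597788487, 'cy': 193.09212973193155, 'distortion': array([-0.06022471,  0.        ,  0.        ,  0.        ,  0.        ]), 'rvec': array([ 1.86761577, -0.87278068,  0.57667675]), 'tvec': array([-0.36288211,  0.28704523,  0.81267519])}
top {'fx': 444.7065220145967, 'fy': 444.7065220145967, 'cx': 257.0807525111152, 'cy': 199.94293506456944, 'distortion': array([-0.05673727,  0.        ,  0.        ,  0.        ,  0.        ]), 'rvec': array([ 2.19497807, -2.14872832,  0.09577468]), 'tvec': array([-0.02956299,  0.58627063,  1.79193408])}
{'fx': 317.80743914608234, 'fy': 317.80743914608234, 'cx': 254.8039501723998, 'cy': 187.98982171236662, 'distortion': array([-0.00488611,  0.        ,  0.        ,  0.        ,  0.        ]), 'tool_from_camera': array([[-9.58592222e-04, -9.51097457e-01, -3.08889475e-01,
         7.91170590e-02],
       [ 9.99999520e-01, -9.73840848e-04, -1.04808387e-04,
         5.11635338e-05],
       [-2.01126198e-04, -3.08889427e-01,  9.51097935e-01,
        -1.42213890e-01],
       [ 0.00000000e+00,  0.00000000e+00,  0.00000000e+00,
         1.00000000e+00]])}
```

View pics/top0.png

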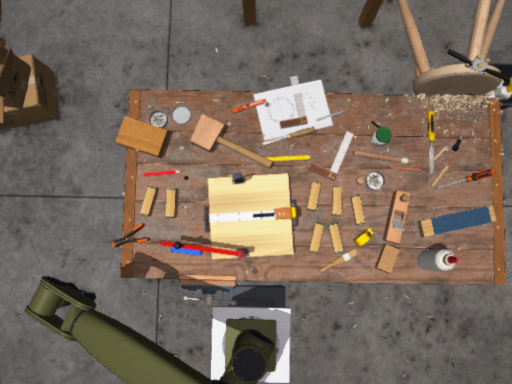

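View pics/scene0.png

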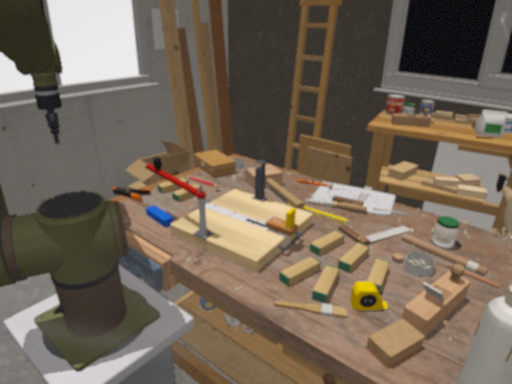

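```bash
cat > h.py <<'E'
from rig import arm
import cv2, numpy as np
from scipy.spatial.transform import Rotation as R
def cam(n,st=None):
    c=arm.camera_info(n);K=np.array([[c['fx'],0,c['cx']],[0,c['fy'],c['cy']],[0,0,1]])
    if n=='wrist':
        T=np.eye(4);T[:3,:3]=R.from_rotvec(st['tcp_rot']).as_matrix();T[:3,3]=st['ee_pos'];T=T@np.array(c['tool_from_camera'])
    else:
        T=np.eye(4);T[:3,:3]=R.from_rotvec(c['rvec']).as_matrix();T[:3,3]=c['tvec'];T=np.linalg.inv(T)
    return K,np.array(c['distortion']),T
def unproj(px,z,C):
    K,D,T=C
    p=cv2.undistortPoints(np.asarray(px,float).reshape(-1,1,2),K,D).reshape(-1,2)
    d=np.c_[p,np.ones(len(p))]@T[:3,:3].T
    o=T[:3,3];return o+d*((z-o[2])/d[:,2:3])
def proj(P,C):
    K,D,T=C;W=np.linalg.inv(T)
    return cv2.projectPoints(np.asarray(P,float).reshape(-1,3),cv2.Rodrigues(W[:3,:3])[0],W[:3,3],K,D)[0].reshape(-1,2)
def box(x,y,a,L=.12,W=.036,z0=0,h=.028):
    u=np.array([np.cos(a),np.sin(a)]);v=np.array([-u[1],u[0]])
    return np.array([[*(np.array([x,y])+i*u*L/2+j*v*W/2),z] for z in(z0,z0+h) for i in(-1,1) for j in(-1,1)])
def fitbox(mask,C,L=.12,W=.036,z0=0,h=.028):
    """fit silhouette of a box lying flat: returns x,y,angle of long axis, iou"""
    from scipy.optimize import minimize
    ys,xs=np.nonzero(mask);g=unproj(np.c_[xs,ys],z0+h/2,C)[:,:2].astype(np.float32)
    (cx,cy),(w,hh),ang=cv2.minAreaRect(g*1000)
    a=np.radians(ang)+(0 if w>hh else np.pi/2)
    S=4;
    r0,c0=ys.min()-12,xs.min()-12;H=ys.max()+12-r0;Wd=xs.max()+12-c0
    sub=np.zeros((H,Wd),np.uint8);yy=ys-r0;xx=xs-c0;sub[yy,xx]=1
    big=cv2.resize(sub,None,fx=S,fy=S,interpolation=cv2.INTER_NEAREST)
    def f(p):
        q=proj(box(p[0]/1e3,p[1]/1e3,p[2]/100,L,W,z0,h),C)
        q=(q-[c0,r0]+.5)*S
        m=np.zeros_like(big);cv2.fillConvexPoly(m,np.round(cv2.convexHull((q*16).astype(np.float32))).astype(np.int32),1,shift=4)
        return -np.sum(m&big)/np.sum(m|big)
    best=min((minimize(f,p0,method='Nelder-Mead',options=dict(initial_simplex=np.array([p0,p0+[6,0,0],p0+[0,6,0],p0+[0,0,12]]))) for p0 in [np.array([cx,cy,a*100])]),key=lambda r:r.fun)
    a=(best.x[2]/100+np.pi/2)%np.pi-np.pi/2
    return best.x[0]/1e3,best.x[1]/1e3,a,-best.fun
def blanks(n,thr=.3,z0=0):
    st=arm.get_state();arm.get_image(n);C=cam(n,st);out=[]
    for d in arm.regions_of(n,'blank_1'):
        if d['conf']<thr or d['pixels'].sum()<40: continue
        out.append((*fitbox(d['pixels'],C,z0=z0),d['conf'],*np.round(d['xy']),int(d['pixels'].sum())))
    return out
E
python3 - <<'E'
from h import *
np.set_printoptions(precision=4,suppress=True)
for b in blanks('top'): print(np.round(b,3))
C=cam('top')
for t in('carrier','stop','bar_knob','stop_grip'):
    for d in arm.regions_of('top',t)[:2]:
        ys,xs=np.nonzero(d['pixels']);print(t,d['conf'],d['xy'],d['pixels'].sum())
        if t=='carrier':
            r=cv2.minAreaRect((unproj(np.c_[xs,ys],.04,C)[:,:2]*1000).astype(np.float32));print(r)
            print('fit',fitbox(d['pixels'],C,.33,.33,0,.04))
        print(unproj([d['xy']],{'stop':.08,'stop_grip':.1,'bar_knob':.2}.get(t,.04),C))
E
```

```text
[  0.387  -0.284   0.723  -0.      0.82  334.    238.    325.   ]
[  0.541  -0.289   0.392  -0.      0.75  337.    199.    285.   ]
[  0.437  -0.193   0.175  -0.      0.73  317.    239.    250.   ]
[  0.53   -0.377   0.292  -0.      0.65  358.    210.    292.   ]
[  0.539   0.392   0.079  -0.      0.59  173.    200.    289.   ]
[  0.37    0.351  -0.028  -0.      0.57  188.    255.    165.   ]
[  0.536   0.507  -0.24   -0.      0.55  148.    204.    313.   ]
carrier 0.91 [243.2, 217.7] 6887
((523.3240966796875, 97.06443786621094), (348.9857482910156, 553.9666748046875), 1.2877881526947021)
fit (np.float64(0.58065000946508), np.float64(0.2664155449395059), np.float64(-1.547771295150488), np.float64(-94776575899943.12))
[[0.5122 0.0375 0.04  ]]
stop 0.51 [287.2, 212.7] 256
[[ 0.5337 -0.1377  0.08  ]]
bar_knob 0.65 [197.7, 247.5] 397
[[0.3908 0.1962 0.2   ]]
bar_knob 0.5 [317.4, 240.7] 216
[[ 0.4251 -0.2427  0.2   ]]
stop_grip 0.75 [150.0, 201.5] 275
[[0.5649 0.4043 0.1   ]]
stop_grip 0.71 [289.9, 213.0] 218
[[ 0.5314 -0.147   0.1   ]]h.py:36: RuntimeWarning: overflow encountered in scalar negative
  return -np.sum(m&big)/np.sum(m|big)
```

```bash
sed -i 's/-np.sum(m&big)\/np.sum(m|big)/-float((m\&big).sum())\/float((m|big).sum())/' h.py; cat >> h.py <<'E'
def plan(*wps,start=None):
    """wps: (x,y,z,yaw of tool x). prints normalised shift/turn from the present pose, min rows from previous"""
    s=arm.get_state();M=R.from_rotvec(s['tcp_rot']).as_matrix();p=np.array(s['ee_pos']);prev=p;py=0
    y0=np.arctan2(M[1,0],M[0,0])
    for x,y,z,yaw in wps:
        t=np.array([x,y,z]);T=np.array([[np.cos(yaw),np.sin(yaw),0],[np.sin(yaw),-np.cos(yaw),0],[0,0,-1]]).T
        T=np.array([[np.cos(yaw),np.sin(yaw),0],[np.sin(yaw),-np.cos(yaw),0],[0,0,-1.]])
        d=M.T@(t-p)/.4;r=R.from_matrix(M.T@T).as_rotvec()/np.pi
        n=max(np.linalg.norm(t-prev)/.0625,np.degrees(abs(r[2]*np.pi-py))/10.7)
        print([[round(float(v),4) for v in d],[round(float(v),4)+0. for v in r]],'rows>=%.1f'%n, 'q6~%.2f'%((np.arctan2(y,x)+np.pi/2-yaw+np.pi)%(2*np.pi)-np.pi))
        prev=t;py=r[2]*np.pi
E
python3 - <<'E'
from h import *
plan((.47,.45,.36,np.pi),(.46,.04,.36,np.pi))
E
```

```text
[[-0.6978, -0.1554, -0.3221], [-0.0001, 0.0, -0.1158]] rows>=5.0 q6~-0.81
[[-1.0391, -1.1222, -0.3219], [-0.0001, 0.0, -0.1158]] rows>=6.6 q6~-1.48
```

Request:
{"method": "play_rows", "body": {
  "commands": [
    [[-0.3, -0.08, -0.32], [0, 0, -0.03], 1],
    [[-0.698, -0.155, -0.322], [0, 0, -0.116], 1],
    [[-0.698, -0.155, -0.322], [0, 0, -0.116], 1],
    [[-0.698, -0.155, -0.322], [0, 0, -0.116], 1],
    [[-0.698, -0.155, -0.322], [0, 0, -0.116], 1],
    [[-0.698, -0.155, -0.322], [0, 0, -0.116], 1],
    [[-0.698, -0.155, -0.322], [0, 0, -0.116], 1],
    [[-0.698, -0.155, -0.322], [0, 0, -0.116], 1],
    [[-0.698, -0.155, -0.322], [0, 0, -0.116], 1],
    [[-0.698, -0.155, -0.322], [0, 0, -0.116], 1]
  ]
}}

```text
time: 1.65
ee_pos: [0.4693, 0.4508, 0.3597]
tcp_rot: [0.003, -3.141, 0.001]
wrist_force: [0.4, -0.0, 0.9]
finger_gap: 0.0851
grip_force: 0.0
```

```bash
python3 - <<'E'
from h import *
for b in blanks('top'): print('top',np.round(b,3))
for b in blanks('wrist'): print('wr',np.round(b,3))
cv2.imwrite('pics/w1.png',arm.get_image('wrist'))
s=arm.get_state();print(s['time'],s['ee_pos'],s['tcp_rot'])
plan((.46,.04,.36,np.pi))
E
```

```text
top [ 4.39e-01 -3.38e-01  2.34e-01  8.99e-01  7.70e-01  3.32e+02  2.37e+02
  2.80e+02]
top [ 6.14e-01 -2.49e-01 -1.72e-01  9.04e-01  7.60e-01  3.14e+02  1.98e+02
  2.85e+02]
top [ 5.70e-01  3.39e-01 -1.10e-02  9.35e-01  7.20e-01  1.71e+02  2.02e+02
  2.92e+02]
top [ 5.61e-01 -4.28e-01  1.92e-01  8.82e-01  6.20e-01  3.57e+02  2.08e+02
  2.74e+02]
top [ 5.95e-01 -3.42e-01 -4.50e-02  8.92e-01  5.60e-01  3.36e+02  2.01e+02
  2.70e+02]
top [ 5.77e-01  4.33e-01 -2.17e-01  8.98e-01  5.30e-01  1.52e+02  2.01e+02
  3.24e+02]
top [ 4.42e-01 -2.60e-01 -2.13e-01  8.71e-01  4.90e-01  3.17e+02  2.39e+02
  2.58e+02]
top [ 5.380e-01 -1.230e-01  1.526e+00  6.830e-01  4.500e-01  2.880e+02
  2.140e+02  2.720e+02]
wr [ 5.670e-01  3.410e-01 -1.100e-02  9.640e-01  9.600e-01  1.890e+02
  1.960e+02  1.919e+03]
wr [ 5.730e-01  4.350e-01 -2.470e-01  9.510e-01  7.700e-01  2.470e+02
  2.020e+02  1.656e+03]
wr [3.810e-01 2.700e-01 1.450e+00 8.940e-01 6.300e-01 1.320e+02 7.900e+01
 2.183e+03]
1.9 [0.47004317 0.45026955 0.36012686] [-1.38727977e-03  3.14155929e+00 -4.33734948e-06]
[[0.026, -1.0257, 0.0003], [0.0, 0.0, 0.0003]] rows>=6.6 q6~-1.48
```

Request:
{"method": "play_rows", "body": {
  "commands": [
    [[0.01, -0.3, 0], [0, 0, 0], 1],
    [[0.026, -0.6, 0], [0, 0, 0], 1],
    [[0.026, -1, 0], [0, 0, 0], 1],
    [[0.026, -1, 0], [0, 0, 0], 1],
    [[0.026, -1, 0], [0, 0, 0], 1],
    [[0.026, -1, 0], [0, 0, 0], 1],
    [[0.026, -1, 0], [0, 0, 0], 1],
    [[0.026, -1, 0], [0, 0, 0], 1],
    [[0.026, -1, 0], [0, 0, 0], 1],
    [[0.026, -1, 0], [0, 0, 0], 1]
  ]
}}

```text
time: 3.15
ee_pos: [0.4601, 0.0512, 0.3601]
tcp_rot: [0.004, -3.141, -0.0]
wrist_force: [0.1, 0.7, -0.4]
finger_gap: 0.0857
grip_force: 0.0
```

```bash
python3 - <<'E'
from h import *
s=arm.get_state();im=arm.get_image('wrist');C=cam('wrist',s);cv2.imwrite('pics/w2.png',im)
print(s['ee_pos'],s['tcp_rot'])
d=arm.regions_of('wrist','carrier')[0];ys,xs=np.nonzero(d['pixels'])
print(d['conf'],fitbox(d['pixels'],C,.33,.33,0,.04), cv2.minAreaRect((unproj(np.c_[xs,ys],.04,C)[:,:2]*1000).astype(np.float32)))
for t,z in(('stop_grip',.1),('bar_knob',.2)):
    for d in arm.regions_of('wrist',t)[:2]:print(t,d['conf'],d['xy'],unproj([d['xy']],z,C))
E
```

```text
[0.46005304 0.05116037 0.36010101] [ 3.66769375e-03 -3.14147510e+00 -3.76493363e-04]
0.7 (np.float64(0.5208873901780114), np.float64(0.012971720481386144), np.float64(-1.4885289274123679), np.float64(0.8345376614812816)) ((465.585205078125, 69.45114135742188), (470.8933410644531, 564.8465576171875), 48.66497039794922)
stop_grip 0.7 [126.0, 198.0] [[ 0.52597737 -0.12193933  0.1       ]]
bar_knob 0.79 [380.5, 90.9] [[0.38599455 0.16563081 0.2       ]]
```

View pics/w2.png

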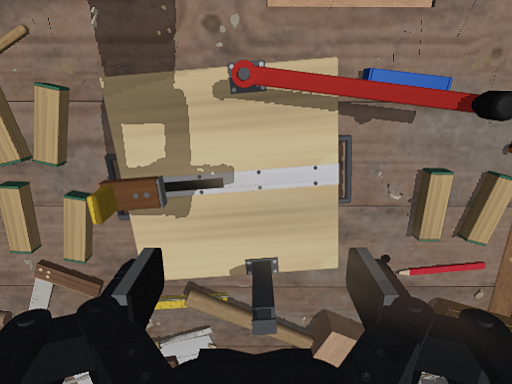

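```bash
python3 - <<'E'
from h import *
np.set_printoptions(precision=4,suppress=True)
s=arm.get_state();C=cam('wrist',s)
P=unproj([[102,77],[338,57],[339,267],[137,280]],.04,C)[:,:2];print(P)
L=np.array([[-165,-165],[-165,165],[165,165],[165,-165]])/1e3
a,b=P-P.mean(0),L-L.mean(0)
H=b.T@a;U,S,V=np.linalg.svd(H);Rm=(U@V).T;th=np.arctan2(Rm[1,0],Rm[0,0]);c=P.mean(0)-Rm@L.mean(0)
print('carrier',c,th,'res',P-(L@Rm.T+c))
def w(x,y,z):return np.r_[c+Rm@[x,y],z]
print('hinge', w(-.148,.04,.2), unproj([[244,73]],.178,C))
im=cv2.imread('pics/w2.png')
for p in [w(0,-.16,.04),w(0,-.01,.04),w(-.148,.04,.176),w(.148,.04,.183),w(0,.165,.04),w(0,-.165,.04)]:
    q=proj([p],C)[0];print(q);cv2.circle(im,tuple(int(v) for v in q),3,(255,0,255),-1)
hull=proj([w(*l,.04) for l in L],C).astype(int);cv2.polylines(im,[hull],True,(255,0,255),1)
# stop in carrier frame: plate top centre z~.04+.01+.022+.052
d=arm.regions_of('wrist','stop_grip')[0]
m=im.copy();hs=cv2.cvtColor(im,cv2.COLOR_BGR2HSV)
yel=(cv2.inRange(hs,(20,180,120),(32,255,255))[170:230,80:120]);ys,xs=np.nonzero(yel);print('yellow',xs.min()+80,xs.max()+80,ys.min()+170,ys.max()+170)
cv2.imwrite('pics/w2b.png',cv2.resize(im[40:300,60:380],None,fx=2.5,fy=2.3))
E
```

```text
[[ 0.3707 -0.1593]
 [ 0.3449  0.1631]
 [ 0.6692  0.1913]
 [ 0.6946 -0.1479]]
carrier [0.5199 0.0118] 0.06924505219154492 res [[ 0.004   0.0049]
 [ 0.0011 -0.0019]
 [-0.0039  0.0035]
 [-0.0012 -0.0065]]
hinge [0.3695 0.0415 0.2   ] [[0.3701 0.0404 0.178 ]]
[124.8712 187.8339]
[222.4518 181.4182]
[245.1958  72.3745]
[263.6417 327.0292]
[337.9778 173.833 ]
[121.6445 188.0461]
yellow 87 99 196 223
```

View pics/w2b.png

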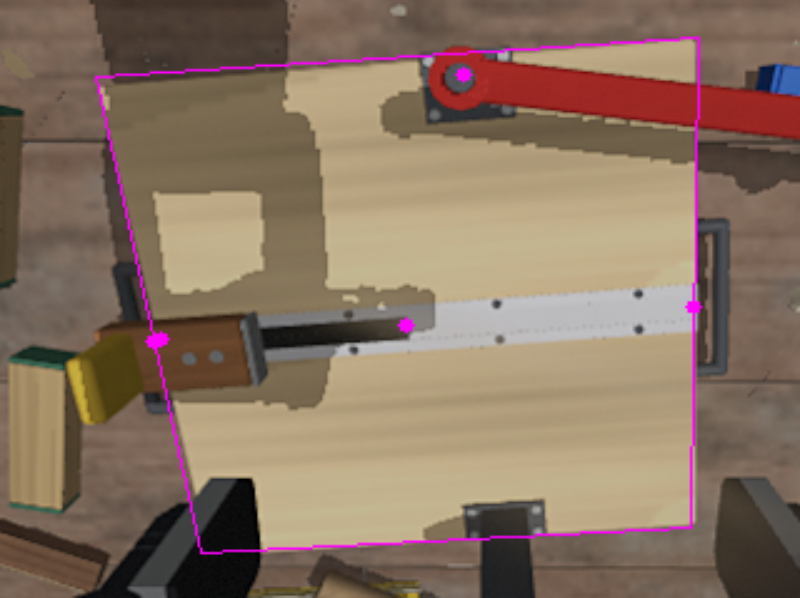

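```bash
cat >> h.py <<'E'
CC=np.array([.5199,.0118]);TH=.0692
RM=np.array([[np.cos(TH),-np.sin(TH)],[np.sin(TH),np.cos(TH)]])
def w(x,y,z=0):return np.r_[CC+RM@[x,y],z]
def c(p):return RM.T@(np.asarray(p)[:2]-CC)
E
python3 - <<'E'
from h import *
np.set_printoptions(precision=4,suppress=True)
s=arm.get_state();C=cam('wrist',s)
for px,z in(((160.5,179),.072),((163.5,205),.072),((490,105),.212),((476,104),.194)): print(px,c(unproj([px],z,C)[0]))
for y in(-.15,-.145,-.14,-.135,-.13,-.125): # predicted stop front top corners, plate top
    print(y,proj([w(-.022,y+.045,.072),w(.022,y+.045,.072),w(-.02,y-.021,.124),w(.02,y-.021,.124),w(-.02,y-.035,.124),w(.02,y-.035,.124)],C).round(0).tolist())
im=cv2.imread('pics/w2.png');cv2.imwrite('pics/w2c.png',cv2.resize(im[160:230,70:180],None,fx=7,fy=7))
E
```

```text
(160.5, 179) [-0.0189 -0.093 ]
(163.5, 205) [ 0.0203 -0.0949]
(490, 105) [-0.1049  0.2556]
(476, 104) [-0.1048  0.2551]
-0.15 [[152.0, 177.0], [157.0, 207.0], [87.0, 194.0], [95.0, 223.0], [77.0, 195.0], [84.0, 224.0]]
-0.145 [[155.0, 177.0], [160.0, 206.0], [91.0, 194.0], [98.0, 223.0], [80.0, 194.0], [88.0, 223.0]]
-0.14 [[159.0, 177.0], [164.0, 206.0], [95.0, 193.0], [102.0, 222.0], [84.0, 194.0], [92.0, 223.0]]
-0.135 [[162.0, 177.0], [167.0, 206.0], [99.0, 193.0], [106.0, 222.0], [88.0, 194.0], [95.0, 223.0]]
-0.13 [[166.0, 177.0], [170.0, 206.0], [103.0, 193.0], [110.0, 222.0], [92.0, 194.0], [99.0, 223.0]]
-0.125 [[169.0, 176.0], [174.0, 205.0], [107.0, 193.0], [114.0, 222.0], [96.0, 193.0], [103.0, 222.0]]
```

View pics/w2c.png

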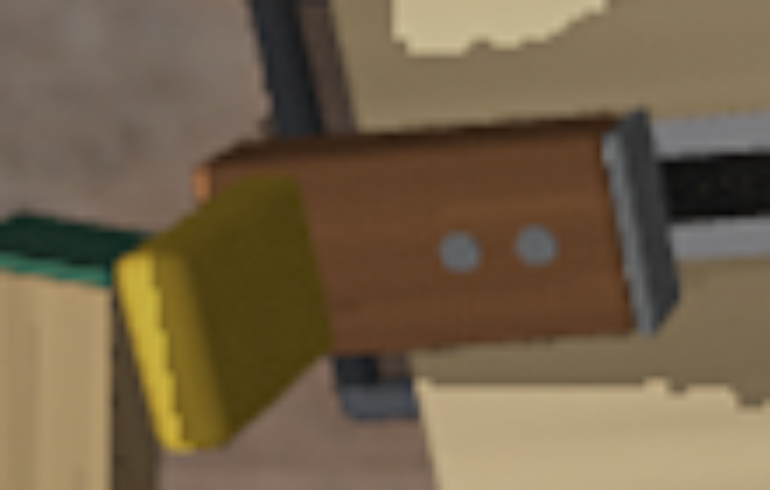

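```bash
python3 - <<'E'
from h import *
y=np.pi+TH
plan((*w(0,-.165,.2),y),(*w(0,-.165,.085),y))
E
```

```text
[[-0.1773, -0.5091, 0.4002], [0.0, 0.0, -0.0215]] rows>=4.3 q6~-1.92
[[-0.1773, -0.5091, 0.6877], [0.0, 0.0, -0.0215]] rows>=1.8 q6~-1.92
```

Request:
{"method": "play_rows", "body": {
  "commands": [
    [[-0.09, -0.26, 0.2], [0, 0, -0.0215], 0.2],
    [[-0.177, -0.509, 0.4], [0, 0, -0.0215], 0.1],
    [[-0.177, -0.509, 0.4], [0, 0, -0.0215], 0.1],
    [[-0.177, -0.509, 0.4], [0, 0, -0.0215], 0.1],
    [[-0.177, -0.509, 0.4], [0, 0, -0.0215], 0.1],
    [[-0.177, -0.509, 0.5], [0, 0, -0.0215], 0.1],
    [[-0.177, -0.509, 0.6], [0, 0, -0.0215], 0.1],
    [[-0.177, -0.509, 0.687], [0, 0, -0.0215], 0.1],
    [[-0.177, -0.509, 0.687], [0, 0, -0.0215], 0.1],
    [[-0.177, -0.509, 0.687], [0, 0, -0.0215], 0.1]
  ],
  "newtons": 35
}}

```text
time: 4.65
ee_pos: [0.5323, -0.1534, 0.0874]
tcp_rot: [-0.108, 3.137, -0.002]
wrist_force: [1.2, 0.4, 0.2]
finger_gap: 0.0471
grip_force: 0.0
```

```bash
python3 - <<'E'
from h import *
im=arm.get_image('wrist');cv2.imwrite('pics/w3.png',im)
E
```

```text
(no output)
```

View pics/w3.png

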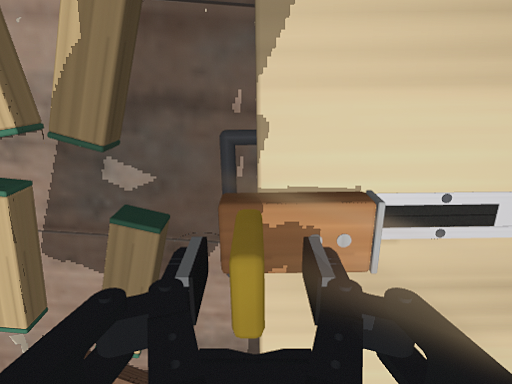

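Request:
{"method": "play_rows", "body": {
  "commands": [
    [[0, 0, 0], [0, 0, 0], -1],
    [[0, 0, 0], [0, 0, 0], -1],
    [[0, 0, 0], [0, 0, 0], -1],
    [[0, 0, 0], [0, 0, 0], -1],
    [[0, 0.01, 0.002], [0, 0, 0], -1],
    [[0, 0.02, 0.003], [0, 0, 0], -1],
    [[0, 0.03, 0.003], [0, 0, 0], -1],
    [[0, 0.04, 0.003], [0, 0, 0], -1],
    [[0, 0.05, 0.003], [0, 0, 0], -1],
    [[0, 0.06, 0.003], [0, 0, 0], -1]
  ],
  "newtons": 35
}}

```text
time: 5.95
ee_pos: [0.5312, -0.1317, 0.0865]
tcp_rot: [-0.108, 3.135, -0.008]
wrist_force: [0.6, -4.3, -0.8]
finger_gap: 0.0132
grip_force: 40.4
```

Request:
{"method": "play_rows", "body": {
  "commands": [
    [[0, 0.005, 0.003], [0, 0, 0], -1],
    [[0, 0.01, 0.006], [0, 0, 0], -1],
    [[0, 0.015, 0.008], [0, 0, 0], -1],
    [[0, 0.02, 0.008], [0, 0, 0], -1],
    [[0, 0.0235, 0.008], [0, 0, 0], -1],
    [[0, 0.027, 0.008], [0, 0, 0], -1],
    [[0, 0.03, 0.008], [0, 0, 0], -1],
    [[0, 0.034, 0.008], [0, 0, 0], -1],
    [[0, 0.037, 0.008], [0, 0, 0], -1],
    [[0, 0.04, 0.008], [0, 0, 0], -1]
  ]
}}

```text
time: 7.2
ee_pos: [0.5311, -0.1201, 0.0867]
tcp_rot: [-0.111, 3.134, -0.023]
wrist_force: [-6.2, -17.6, 21.2]
finger_gap: 0.0136
grip_force: 44.1
```

Request:
{"method": "play_rows", "body": {
  "commands": [
    [[0, 0.004, -0.002], [0, 0, 0], -1],
    [[0, 0.008, -0.003], [0, 0, 0], -1],
    [[0, 0.012, -0.003], [0, 0, 0], -1],
    [[0, 0.016, -0.003], [0, 0, 0], -1],
    [[0, 0.02, -0.003], [0, 0, 0], -1],
    [[0, 0.024, -0.003], [0, 0, 0], -1],
    [[0, 0.028, -0.003], [0, 0, 0], -1],
    [[0, 0.032, -0.003], [0, 0, 0], -1],
    [[0, 0.036, -0.003], [0, 0, 0], -1],
    [[0, 0.04, -0.003], [0, 0, 0], -1]
  ]
}}

```text
time: 8.45
ee_pos: [0.5271, -0.0984, 0.0821]
tcp_rot: [-0.107, 3.139, -0.003]
wrist_force: [0.8, -6.8, -1.4]
finger_gap: 0.0136
grip_force: 40.7
```

Request:
{"method": "play_rows", "body": {
  "commands": [
    [[0, 0, 0.003], [0, 0, 0], -1],
    [[0, 0, 0.006], [0, 0, 0], -1],
    [[0, 0, 0.008], [0, 0, 0], -1],
    [[0, 0, 0.008], [0, 0, 0], -0.4],
    [[0, 0, 0.008], [0, 0, 0], -0.4],
    [[0, 0, 0.008], [0, 0, 0], -0.3],
    [[0, 0, 0.008], [0, 0, 0], -0.3],
    [[0, 0, 0.008], [0, 0, 0], -0.3],
    [[0, 0, 0.008], [0, 0, 0], -0.3],
    [[0, 0, 0.008], [0, 0, 0], -0.3]
  ]
}}

```text
time: 9.7
ee_pos: [0.5272, -0.0976, 0.0789]
tcp_rot: [-0.107, 3.14, 0.0]
wrist_force: [-0.0, -0.4, -0.3]
finger_gap: 0.03
grip_force: 0.0
```

```bash
python3 - <<'E'
from h import *
im=arm.get_image('wrist');cv2.imwrite('pics/w4.png',im)
im=arm.get_image('scene');cv2.imwrite('pics/s4.png',cv2.resize(im[170:300,150:350],None,fx=4,fy=4))
s=arm.get_state();print(s['ee_pos'],s['wrist_force'],c(s['ee_pos']))
E
```

```text
[ 0.52713631 -0.09754872  0.07892234] [-0.33339439 -0.05533414 -0.12622052] [-0.0003419  -0.10958736]
```

View pics/s4.png

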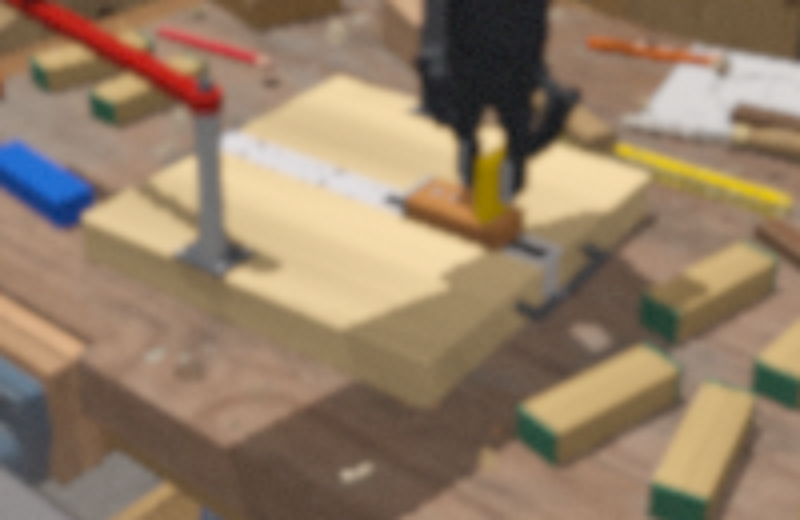

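```bash
python3 - <<'E'
from h import *
plan((*w(0,-.1096,.2),np.pi+TH),(.43,-.22,.36,np.pi))
E
```

```text
[[-0.0009, -0.0, -0.3027], [0.0, 0.0, -0.0004]] rows>=1.9 q6~-1.82
[[0.2631, -0.2889, -0.7027], [0.0, 0.0, 0.0217]] rows>=3.6 q6~-2.04
```

Request:
{"method": "play_rows", "body": {
  "commands": [
    [[0, 0, -0.15], [0, 0, 0], 0.2],
    [[0, 0, -0.3], [0, 0, 0], 0.2],
    [[0.1, -0.1, -0.45], [0, 0, 0], 1],
    [[0.263, -0.289, -0.703], [0, 0, 0.0217], 1],
    [[0.263, -0.289, -0.703], [0, 0, 0.0217], 1],
    [[0.263, -0.289, -0.703], [0, 0, 0.0217], 1],
    [[0.263, -0.289, -0.703], [0, 0, 0.0217], 1],
    [[0.263, -0.289, -0.703], [0, 0, 0.0217], 1],
    [[0.263, -0.289, -0.703], [0, 0, 0.0217], 1],
    [[0.263, -0.289, -0.703], [0, 0, 0.0217], 1]
  ]
}}

```text
time: 11.05
ee_pos: [0.4302, -0.2192, 0.3587]
tcp_rot: [0.002, -3.14, -0.002]
wrist_force: [-0.2, -0.4, -0.4]
finger_gap: 0.0852
grip_force: 0.0
```

```bash
python3 - <<'E'
from h import *
s=arm.get_state();C=cam('wrist',s);print(s['ee_pos'])
for b in blanks('wrist'): print(np.round(b,3).tolist())
im=arm.get_image('wrist')
y=-.0816
for k,col in ((.04,(255,0,255)),(.05,(255,255,0))):
    pts=proj([w(sx*.022,y+sy*.045,k+.022) for sx,sy in((-1,-1),(-1,1),(1,1),(1,-1))],C).astype(int);cv2.polylines(im,[pts],True,col,1)
cv2.imwrite('pics/w5.png',im)
E
```

```text
[ 0.43016435 -0.21923584  0.35866955]
[0.439, -0.339, 0.232, 0.945, 0.8, 177.0, 142.0, 2154.0]
[0.555, -0.429, 0.185, 0.96, 0.77, 128.0, 216.0, 2117.0]
[0.44, -0.26, -0.222, 0.945, 0.65, 228.0, 145.0, 1865.0]
[0.59, -0.343, -0.051, 0.925, 0.63, 182.0, 233.0, 1671.0]
[0.608, -0.247, -0.177, 0.909, 0.57, 237.0, 241.0, 1419.0]
```

View pics/w5.png

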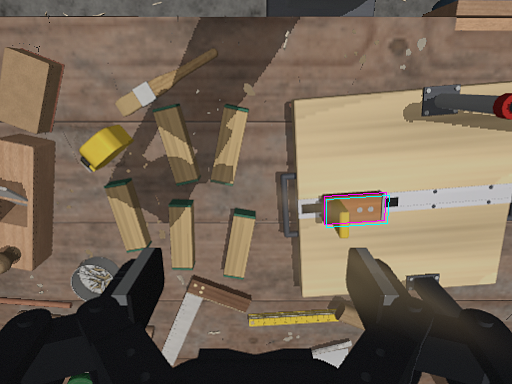

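```bash
cat >> h.py <<'E'
def chain(*calls):
    s=arm.get_state();M=R.from_rotvec(s['tcp_rot']).as_matrix();p=np.array(s['ee_pos']);yaw0=np.arctan2(M[1,0],M[0,0])
    for n,call in enumerate(calls):
        print('call',n);prev=p.copy();py=yaw0
        for x,y,z,yaw in call:
            t=np.array([x,y,z]);dy=(yaw-yaw0+np.pi)%(2*np.pi)-np.pi
            d=t-p;cx,sx=np.cos(yaw0),np.sin(yaw0)
            sh=np.array([cx*d[0]+sx*d[1],sx*d[0]-cx*d[1],-d[2]])/.4
            dd=(yaw-py+np.pi)%(2*np.pi)-np.pi
            print('  [%.3f,%.3f,%.3f] [0,0,%.4f] rows %.1f q6 %.2f'%(*sh,-dy/np.pi,max(np.linalg.norm(t-prev)/.0625,abs(np.degrees(dd))/10.7),(np.arctan2(y,x)+np.pi/2-yaw+np.pi)%(2*np.pi)-np.pi))
            prev=t;py=yaw
        p=t;yaw0=yaw
PY=.0284;HP=np.pi/2+TH;G=.004
B=[(.440,-.260,-.222),(.439,-.339,.232),(.609,-.248,-.177),(.591,-.343,-.05),(.555,-.429,.185),(.567,.341,-.011),(.573,.435,-.247)]
T=[(-.042,PY,.04,HP),(.042,PY,.04,HP),(0,PY+.042,.068,np.pi+TH),(0,PY-.042,.068,np.pi+TH),(-.042,PY,.096,HP),(.042,PY,.096,HP),(0,PY+.042,.124,np.pi+TH)]
def job(i,tr=None,zt=.24,pk=np.pi):
    x,y,a=B[i];a+=pk;X,Y,Z,A=tr or T[i];X,Y,_=w(X,Y);Z+=G
    chain([(x,y,.12,a),(x,y,.05,a),(x,y,G,a)],[(x,y,.12,a),(x,y,zt,a),(X,Y,zt,A)],[(X,Y,Z+.04,A),(X,Y,Z+.001,A),(X,Y,Z+.05,A),(X,Y,zt,A)])
E
python3 - <<'E'
from h import *
job(0)
E
```

```text
call 0
  [-0.024,-0.101,0.599] [0,0,0.0709] rows 3.9 q6 -1.88
  [-0.024,-0.101,0.774] [0,0,0.0709] rows 1.1 q6 -1.88
  [-0.024,-0.101,0.889] [0,0,0.0709] rows 0.7 q6 -1.88
call 1
  [0.000,0.000,-0.290] [0,0,-0.0000] rows 1.9 q6 -1.88
  [0.000,0.000,-0.590] [0,0,-0.0000] rows 1.9 q6 -1.88
  [0.076,0.745,-0.590] [0,0,0.4073] rows 6.9 q6 0.01
call 2
  [0.000,0.000,0.390] [0,0,-0.0000] rows 2.5 q6 0.01
  [0.000,0.000,0.487] [0,0,-0.0000] rows 0.6 q6 0.01
  [0.000,0.000,0.365] [0,0,-0.0000] rows 0.8 q6 0.01
  [0.000,0.000,-0.000] [0,0,-0.0000] rows 2.3 q6 0.01
```

Request:
{"method": "play_rows", "body": {
  "commands": [
    [[-0.024, -0.101, 0.2], [0, 0, 0.071], 0.3],
    [[-0.024, -0.101, 0.599], [0, 0, 0.071], 0.3],
    [[-0.024, -0.101, 0.599], [0, 0, 0.071], 0.3],
    [[-0.024, -0.101, 0.599], [0, 0, 0.071], 0.3],
    [[-0.024, -0.101, 0.774], [0, 0, 0.071], 0.3],
    [[-0.024, -0.101, 0.774], [0, 0, 0.071], 0.3],
    [[-0.024, -0.101, 0.889], [0, 0, 0.071], 0.3],
    [[-0.024, -0.101, 0.889], [0, 0, 0.071], -1],
    [[-0.024, -0.101, 0.889], [0, 0, 0.071], -1],
    [[-0.024, -0.101, 0.889], [0, 0, 0.071], -1]
  ],
  "newtons": 45
}}

```text
time: 12.45
ee_pos: [0.4414, -0.2617, 0.0073]
tcp_rot: [0.349, 3.118, -0.004]
wrist_force: [-0.4, -0.3, 0.1]
finger_gap: 0.0352
grip_force: 48.5
```

Request:
{"method": "play_rows", "body": {
  "commands": [
    [[0, 0, 0], [0, 0, 0], -1],
    [[0, 0, -0.15], [0, 0, 0], -1],
    [[0, 0, -0.3], [0, 0, 0], -1],
    [[0, 0.05, -0.45], [0, 0, 0.06], -1],
    [[0.01, 0.18, -0.59], [0, 0, 0.12], -1],
    [[0.03, 0.34, -0.59], [0, 0, 0.18], -1],
    [[0.05, 0.5, -0.59], [0, 0, 0.24], -1],
    [[0.076, 0.64, -0.59], [0, 0, 0.3], -1],
    [[0.076, 0.745, -0.59], [0, 0, 0.36], -1],
    [[0.076, 0.745, -0.59], [0, 0, 0.407], -1]
  ]
}}

```text
time: 13.7
ee_pos: [0.4758, 0.0394, 0.2413]
tcp_rot: [2.072, 2.36, 0.002]
wrist_force: [-0.3, 0.3, 0.0]
finger_gap: 0.0349
grip_force: 48.6
```

```bash
python3 - <<'E'
from h import *
s=arm.get_state();print(s['time'],s['ee_pos'],s['finger_gap'],s['grip_force'],w(*T[0][:2]),(HP-2*np.arctan2(s['tcp_rot'][1],s['tcp_rot'][0])))
X,Y,_=w(*T[0][:2])
chain([(X,Y,.084,HP),(X,Y,.045,HP),(X,Y,.09,HP),(X,Y,.24,HP)])
cv2.imwrite('pics/w6.png',arm.get_image('wrist'))
E
```

```text
13.7 [0.47579923 0.03939574 0.24134204] 0.03493509113527516 48.56107234954834 [0.47603681 0.03722795 0.        ] -0.06063747741092729
call 0
  [-0.005,-0.000,0.393] [0,0,0.0193] rows 2.5 q6 0.01
  [-0.005,-0.000,0.491] [0,0,0.0193] rows 0.6 q6 0.01
  [-0.005,-0.000,0.378] [0,0,0.0193] rows 0.7 q6 0.01
  [-0.005,-0.000,0.003] [0,0,0.0193] rows 2.4 q6 0.01
```

View pics/w6.png

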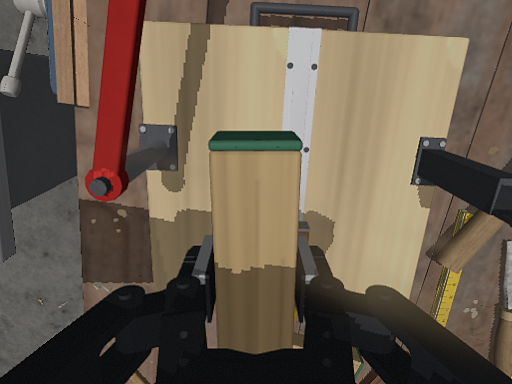

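Request:
{"method": "play_rows", "body": {
  "commands": [
    [[-0.005, 0, 0.1], [0, 0, 0.019], -1],
    [[-0.005, 0, 0.25], [0, 0, 0.019], -1],
    [[-0.005, 0, 0.393], [0, 0, 0.019], -1],
    [[-0.005, 0, 0.46], [0, 0, 0.019], -1],
    [[-0.005, 0, 0.49], [0, 0, 0.019], -1],
    [[-0.005, 0, 0.49], [0, 0, 0.019], -1],
    [[-0.005, 0, 0.49], [0, 0, 0.019], 0.3],
    [[-0.005, 0, 0.49], [0, 0, 0.019], 0.3],
    [[-0.005, 0, 0.4], [0, 0, 0.019], 0.3],
    [[-0.005, 0, 0.25], [0, 0, 0.019], 0.3]
  ]
}}

```text
time: 15.0
ee_pos: [0.4743, 0.035, 0.1395]
tcp_rot: [-2.136, -2.298, 0.005]
wrist_force: [0.6, 0.5, 0.1]
finger_gap: 0.0554
grip_force: 0.0
```

```bash
cat >> h.py <<'E'
def job2(i,tr=None,zt=.24,pk=np.pi,zup=.2):
    x,y,a=B[i];a+=pk;X,Y,Z,A=tr or T[i];X,Y,_=w(X,Y);Z+=G
    s=arm.get_state();e=s['ee_pos'];print(s['time'],e,s['finger_gap'])
    chain([(e[0],e[1],zup,(2*np.arctan2(s['tcp_rot'][1],s['tcp_rot'][0]))),(x,y,zup,a),(x,y,.05,a)],[(x,y,G,a),(x,y,G,a)],[(x,y,.12,a),(x,y,zt,a),(X,Y,zt,A)],[(X,Y,Z+.03,A),(X,Y,Z+.001,A),(X,Y,Z+.06,A)])
E
python3 - <<'E'
from h import *
arm.get_image('top')
for b in blanks('top'): print(np.round(b[:5],3).tolist())
job2(1)
E
```

```text
[0.57, 0.339, -0.018, 0.881, 0.86]
[0.441, -0.338, 0.212, 0.912, 0.83]
[0.558, -0.428, 0.18, 0.917, 0.83]
[0.594, -0.342, -0.047, 0.922, 0.79]
[0.613, -0.25, -0.193, 0.913, 0.69]
[0.576, 0.433, -0.254, 0.909, 0.55]
[0.377, 0.264, -1.547, 0.371, 0.44]
15.15 [0.47937638 0.03481762 0.14550009] 0.05542632730976509
call 0
  [0.000,0.000,-0.136] [0,0,-0.0000] rows 0.9 q6 -0.00
  [-0.925,-0.169,-0.136] [0,0,-0.5505] rows 9.3 q6 -2.46
  [-0.925,-0.169,0.239] [0,0,-0.5505] rows 2.4 q6 -2.46
call 1
  [-0.000,0.000,0.115] [0,0,-0.0000] rows 0.7 q6 -2.46
  [-0.000,0.000,0.115] [0,0,-0.0000] rows 0.0 q6 -2.46
call 2
  [-0.000,0.000,-0.290] [0,0,-0.0000] rows 1.9 q6 -2.46
  [-0.000,0.000,-0.590] [0,0,-0.0000] rows 1.9 q6 -2.46
  [-0.514,0.860,-0.590] [0,0,0.5518] rows 9.3 q6 0.01
call 3
  [0.000,0.000,0.415] [0,0,-0.0000] rows 2.7 q6 0.01
  [0.000,0.000,0.487] [0,0,-0.0000] rows 0.5 q6 0.01
  [0.000,0.000,0.340] [0,0,-0.0000] rows 0.9 q6 0.01
```

```bash
python3 - <<'E'
from h import *
job2(1,pk=0)
E
```

```text
15.15 [0.47937638 0.03481762 0.14550009] 0.05542632730976509
call 0
  [0.000,0.000,-0.136] [0,0,-0.0000] rows 0.9 q6 -0.00
  [-0.925,-0.169,-0.136] [0,0,0.4495] rows 7.6 q6 0.68
  [-0.925,-0.169,0.239] [0,0,0.4495] rows 2.4 q6 0.68
call 1
  [0.000,0.000,0.115] [0,0,-0.0000] rows 0.7 q6 0.68
  [0.000,0.000,0.115] [0,0,-0.0000] rows 0.0 q6 0.68
call 2
  [0.000,0.000,-0.290] [0,0,-0.0000] rows 1.9 q6 0.68
  [0.000,0.000,-0.590] [0,0,-0.0000] rows 1.9 q6 0.68
  [0.514,-0.860,-0.590] [0,0,-0.4482] rows 7.5 q6 0.01
call 3
  [0.000,0.000,0.415] [0,0,-0.0000] rows 2.7 q6 0.01
  [0.000,0.000,0.487] [0,0,-0.0000] rows 0.5 q6 0.01
  [0.000,0.000,0.340] [0,0,-0.0000] rows 0.9 q6 0.01
```

Request:
{"method": "play_rows", "body": {
  "commands": [
    [[0, 0, -0.136], [0, 0, 0.02], 0.3],
    [[-0.1, 0, -0.136], [0, 0, 0.08], 0.3],
    [[-0.25, -0.05, -0.136], [0, 0, 0.14], 0.3],
    [[-0.4, -0.08, -0.136], [0, 0, 0.2], 0.3],
    [[-0.55, -0.1, -0.136], [0, 0, 0.26], 0.3],
    [[-0.7, -0.13, -0.136], [0, 0, 0.32], 0.3],
    [[-0.85, -0.16, -0.136], [0, 0, 0.38], 0.3],
    [[-0.925, -0.169, -0.136], [0, 0, 0.44], 0.3],
    [[-0.925, -0.169, 0], [0, 0, 0.4495], 0.3],
    [[-0.925, -0.169, 0.15], [0, 0, 0.4495], 0.3]
  ]
}}

```text
time: 16.4
ee_pos: [0.4358, -0.34, 0.0794]
tcp_rot: [3.119, 0.361, 0.002]
wrist_force: [1.0, -0.0, -0.5]
finger_gap: 0.0552
grip_force: 0.0
```

```bash
python3 - <<'E'
from h import *
for b in blanks('wrist'): print(np.round(b[:5],3).tolist())
job2(1,pk=0)
E
```

```text
[0.554, -0.34, -0.012, 0.674, 0.8]
[0.541, -0.431, 0.199, 0.821, 0.66]
[0.439, -0.338, 0.23, 0.973, 0.6]
16.5 [ 0.43060979 -0.33448305  0.07170508] 0.05548010154166533
call 0
  [0.000,0.000,-0.321] [0,0,0.0000] rows 2.1 q6 0.68
  [0.018,0.016,-0.321] [0,0,-0.0002] rows 0.2 q6 0.68
  [0.018,0.016,0.054] [0,0,-0.0002] rows 2.4 q6 0.68
call 1
  [0.000,0.000,0.115] [0,0,-0.0000] rows 0.7 q6 0.68
  [0.000,0.000,0.115] [0,0,-0.0000] rows 0.0 q6 0.68
call 2
  [0.000,0.000,-0.290] [0,0,-0.0000] rows 1.9 q6 0.68
  [0.000,0.000,-0.590] [0,0,-0.0000] rows 1.9 q6 0.68
  [0.514,-0.860,-0.590] [0,0,-0.4482] rows 7.5 q6 0.01
call 3
  [0.000,0.000,0.415] [0,0,-0.0000] rows 2.7 q6 0.01
  [0.000,0.000,0.487] [0,0,-0.0000] rows 0.5 q6 0.01
  [0.000,0.000,0.340] [0,0,-0.0000] rows 0.9 q6 0.01
```

Request:
{"method": "play_rows", "body": {
  "commands": [
    [[0.007, 0.007, 0.08], [0, 0, 0], 0.3],
    [[0.007, 0.007, 0.15], [0, 0, 0], 0.3],
    [[0.007, 0.007, 0.18], [0, 0, 0], 0.3],
    [[0.007, 0.007, 0.19], [0, 0, 0], 0.3],
    [[0.007, 0.007, 0.19], [0, 0, 0], 0.3],
    [[0.007, 0.007, 0.19], [0, 0, 0], 0.3],
    [[0.007, 0.007, 0.19], [0, 0, 0], -1],
    [[0.007, 0.007, 0.19], [0, 0, 0], -1],
    [[0.007, 0.007, 0.19], [0, 0, 0], -1],
    [[0.007, 0.007, 0.19], [0, 0, 0], -1]
  ]
}}

```text
time: 17.75
ee_pos: [0.4398, -0.3417, 0.0055]
tcp_rot: [3.119, 0.363, 0.002]
wrist_force: [-0.2, -0.3, 5.7]
finger_gap: 0.0347
grip_force: 47.6
```

```bash
cat >> h.py <<'E'
def back(i,tr=None,zt=.24):
    X,Y,Z,A=tr or T[i];X,Y,_=w(X,Y)
    s=arm.get_state();e=s['ee_pos'];print(s['time'],e,s['finger_gap'],s['grip_force'],s['wrist_force']);a=2*np.arctan2(s['tcp_rot'][1],s['tcp_rot'][0]);x,y,z=e;Z+=z
    chain([(x,y,.12,a),(x,y,zt,a),(X,Y,zt,A)],[(X,Y,Z+.03,A),(X,Y,Z+.001,A),(X,Y,Z+.06,A)])
E
python3 - <<'E'
from h import *
back(1)
E
```

```text
17.75 [ 0.43975245 -0.34166381  0.00552166] 0.034705963698808746 47.55522072315216 [-0.20125309 -0.33808138  5.66467279]
call 0
  [0.000,0.000,-0.286] [0,0,0.0000] rows 1.8 q6 0.68
  [0.000,0.000,-0.586] [0,0,0.0000] rows 1.9 q6 0.68
  [0.513,-0.867,-0.586] [0,0,-0.4483] rows 7.5 q6 0.01
call 1
  [0.000,0.000,0.411] [0,0,-0.0000] rows 2.6 q6 0.01
  [0.000,0.000,0.484] [0,0,-0.0000] rows 0.5 q6 0.01
  [0.000,0.000,0.336] [0,0,-0.0000] rows 0.9 q6 0.01
```

Request:
{"method": "play_rows", "body": {
  "commands": [
    [[0, 0, -0.15], [0, 0, 0], -1],
    [[0, 0, -0.3], [0, 0, 0], -1],
    [[0, -0.05, -0.45], [0, 0, -0.056], -1],
    [[0.06, -0.18, -0.586], [0, 0, -0.112], -1],
    [[0.14, -0.32, -0.586], [0, 0, -0.168], -1],
    [[0.24, -0.46, -0.586], [0, 0, -0.224], -1],
    [[0.34, -0.6, -0.586], [0, 0, -0.28], -1],
    [[0.44, -0.74, -0.586], [0, 0, -0.336], -1],
    [[0.513, -0.867, -0.586], [0, 0, -0.392], -1],
    [[0.513, -0.867, -0.586], [0, 0, -0.448], -1]
  ]
}}

```text
time: 19.0
ee_pos: [0.5591, 0.0465, 0.2379]
tcp_rot: [-2.133, -2.304, 0.001]
wrist_force: [0.0, -0.3, -1.1]
finger_gap: 0.0351
grip_force: 46.9
```

Request:
{"method": "play_rows", "body": {
  "commands": [
    [[0, 0, 0], [0, 0, 0], -1],
    [[0, 0, 0.14], [0, 0, 0], -1],
    [[0, 0, 0.28], [0, 0, 0], -1],
    [[0, 0, 0.411], [0, 0, 0], -1],
    [[0, 0, 0.45], [0, 0, 0], -1],
    [[0, 0, 0.483], [0, 0, 0], -1],
    [[0, 0, 0.483], [0, 0, 0], -1],
    [[0, 0, 0.483], [0, 0, 0], -1],
    [[0, 0, 0.483], [0, 0, 0], 0.3],
    [[0, 0, 0.483], [0, 0, 0], 0.3]
  ]
}}

```text
time: 20.25
ee_pos: [0.5597, 0.0436, 0.0466]
tcp_rot: [2.143, 2.295, 0.001]
wrist_force: [1.0, -0.1, 0.4]
finger_gap: 0.0558
grip_force: 0.0
```

```bash
python3 - <<'E'
from h import *
s=arm.get_state();print(s['time'],s['ee_pos'],c(s['ee_pos']),s['tcp_rot'],HP-2*np.arctan2(s['tcp_rot'][1],s['tcp_rot'][0]))
plan((*s['ee_pos'][:2],.2,HP),(.609,-.248,.2,np.pi-.177))
E
```

```text
20.25 [0.55972953 0.04358648 0.0465519 ] [0.04193207 0.0289564 ] [2.14345349e+00 2.29534666e+00 1.40926568e-03] 0.0007878498273938828
[[-0.0001, 0.0005, -0.3836], [0.0004, 0.0, -0.0003]] rows>=2.5 q6~0.01
[[-0.7357, 0.0736, -0.3834], [0.0003, 0.0003, -0.4219]] rows>=7.1 q6~-1.78
```

Request:
{"method": "play_rows", "body": {
  "commands": [
    [[0, 0, -0.15], [0, 0, 0], 0.3],
    [[0, 0, -0.3], [0, 0, 0], 0.3],
    [[-0.08, 0, -0.383], [0, 0, -0.055], 0.3],
    [[-0.2, 0.01, -0.383], [0, 0, -0.11], 0.3],
    [[-0.33, 0.03, -0.383], [0, 0, -0.165], 0.3],
    [[-0.46, 0.05, -0.383], [0, 0, -0.22], 0.3],
    [[-0.6, 0.06, -0.383], [0, 0, -0.275], 0.3],
    [[-0.736, 0.074, -0.383], [0, 0, -0.33], 0.3],
    [[-0.736, 0.074, -0.383], [0, 0, -0.385], 0.3],
    [[-0.736, 0.074, -0.383], [0, 0, -0.422], 0.3]
  ]
}}

```text
time: 21.5
ee_pos: [0.6087, -0.2492, 0.1988]
tcp_rot: [-0.273, -3.129, -0.0]
wrist_force: [-0.2, 0.8, 0.6]
finger_gap: 0.0551
grip_force: 0.0
```

```bash
python3 - <<'E'
from h import *
for b in blanks('wrist'): print(np.round(b[:5],3).tolist())
s=arm.get_state();print(s['time'],s['ee_pos'])
for b in blanks('top'): print('top',np.round(b[:5],3).tolist())
plan((.609,-.248,.05,np.pi-.177),(.609,-.248,G,np.pi-.177))
E
```

```text
[0.592, -0.342, -0.023, 0.949, 0.96]
[0.569, 0.008, 0.067, 0.191, 0.94]
[0.557, -0.428, 0.18, 0.945, 0.69]
[0.609, -0.247, -0.188, 0.973, 0.62]
21.6 [ 0.60880061 -0.24839888  0.1989443 ]
top [0.575, 0.434, -0.255, 0.81, 0.85]
top [0.572, 0.339, -0.022, 0.895, 0.81]
top [0.566, 0.042, -1.518, 0.914, 0.62]
top [0.482, 0.032, -1.502, 0.907, 0.55]
top [0.559, -0.429, 0.194, 0.895, 0.5]
top [0.613, -0.254, 0.01, 0.224, 0.38]
[[-0.0003, 0.0002, 0.3725], [0.0, 0.0, -0.0005]] rows>=2.4 q6~-1.78
[[-0.0003, 0.0002, 0.4875], [0.0, 0.0, -0.0005]] rows>=0.7 q6~-1.78
```

Request:
{"method": "play_rows", "body": {
  "commands": [
    [[0, 0, 0.15], [0, 0, 0], 0.3],
    [[0, 0, 0.3], [0, 0, 0], 0.3],
    [[0, 0, 0.4], [0, 0, 0], 0.3],
    [[0, 0, 0.46], [0, 0, 0], 0.3],
    [[0, 0, 0.487], [0, 0, 0], 0.3],
    [[0, 0, 0.487], [0, 0, 0], 0.3],
    [[0, 0, 0.487], [0, 0, 0], -1],
    [[0, 0, 0.487], [0, 0, 0], -1],
    [[0, 0, 0.487], [0, 0, 0], -1],
    [[0, 0, 0.487], [0, 0, 0], -1]
  ]
}}

```text
time: 22.95
ee_pos: [0.6103, -0.2488, 0.0063]
tcp_rot: [0.277, 3.126, -0.002]
wrist_force: [0.1, 1.7, 6.3]
finger_gap: 0.0352
grip_force: 47.2
```

Request:
{"method": "play_rows", "body": {
  "commands": [
    [[0, 0, -0.15], [0, 0, 0], -1],
    [[0, 0, -0.3], [0, 0, 0], -1],
    [[0, 0, -0.45], [0, 0, 0], -1],
    [[0.03, 0.07, -0.59], [0, 0, 0], -1],
    [[0.09, 0.2, -0.59], [0, 0, -0.03], -1],
    [[0.16, 0.34, -0.59], [0, 0, -0.06], -1],
    [[0.23, 0.48, -0.59], [0, 0, -0.078], -1],
    [[0.3, 0.62, -0.59], [0, 0, -0.078], -1],
    [[0.377, 0.771, -0.59], [0, 0, -0.078], -1],
    [[0.377, 0.771, -0.59], [0, 0, -0.078], -1]
  ]
}}

```text
time: 24.2
ee_pos: [0.513, 0.085, 0.2398]
tcp_rot: [0.115, -3.139, -0.001]
wrist_force: [0.5, -0.1, -1.0]
finger_gap: 0.0352
grip_force: 46.4
```

Request:
{"method": "play_rows", "body": {
  "commands": [
    [[0, 0, 0], [0, 0, 0], -1],
    [[0, 0, 0.14], [0, 0, 0], -1],
    [[0, 0, 0.28], [0, 0, 0], -1],
    [[0, 0, 0.35], [0, 0, 0], -1],
    [[0, 0, 0.39], [0, 0, 0], -1],
    [[0, 0, 0.4], [0, 0, 0], -1],
    [[0, 0, 0.4], [0, 0, 0], -1],
    [[0, 0, 0.4], [0, 0, 0], -1],
    [[0, 0, 0.4], [0, 0, 0], -1],
    [[0, 0, 0.4], [0, 0, 0], -1]
  ]
}}

```text
time: 25.45
ee_pos: [0.5149, 0.082, 0.0807]
tcp_rot: [-0.107, 3.139, -0.0]
wrist_force: [0.4, -0.6, -1.5]
finger_gap: 0.0348
grip_force: 46.4
```

```bash
python3 - <<'E'
from h import *
s=arm.get_state();print(s['time'],s['ee_pos'],c(s['ee_pos']),s['finger_gap'],s['wrist_force'],np.pi+TH-2*np.arctan2(s['tcp_rot'][1],s['tcp_rot'][0]))
cv2.imwrite('pics/w7.png',arm.get_image('wrist'))
E
```

```text
25.45 [0.5149406  0.0820427  0.08071984] [-9.06107414e-05  7.04175014e-02] 0.034838805945016864 [ 0.41245315 -0.63501995 -1.46457518] 0.000735534336207877
```

View pics/w7.png

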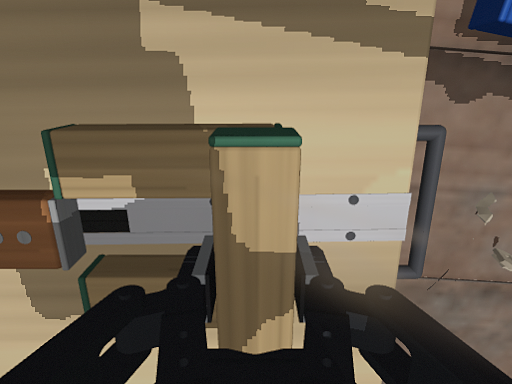

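Request:
{"method": "play_rows", "body": {
  "commands": [
    [[0, 0, 0.008], [0, 0, 0], -1],
    [[0, 0, 0.015], [0, 0, 0], -1],
    [[0, 0, 0.015], [0, 0, 0], -1],
    [[0, 0, 0.015], [0, 0, 0], 0.3],
    [[0, 0, 0.015], [0, 0, 0], 0.3],
    [[0, 0, -0.1], [0, 0, 0], 0.3],
    [[0, 0, -0.25], [0, 0, 0], 0.3],
    [[0, 0, -0.4], [0, 0, 0], 0.3],
    [[0, 0, -0.4], [0, 0, 0], 0.3],
    [[0, 0, -0.4], [0, 0, 0], 0.3]
  ]
}}

```text
time: 26.75
ee_pos: [0.5144, 0.0819, 0.2398]
tcp_rot: [0.107, -3.14, -0.0]
wrist_force: [0.2, 0.7, -0.8]
finger_gap: 0.0554
grip_force: 0.0
```

```bash
cat >> h.py <<'E'
def look(n='top'):
    st=arm.get_state();arm.get_image(n);C=cam(n,st)
    for d in arm.regions_of(n,'blank_1'):
        if d['pixels'].sum()<40: continue
        r=fitbox(d['pixels'],C)
        if np.all(abs(c(r))<.165):
            for z in(.04,.068,.096,.124):
                q=fitbox(d['pixels'],C,z0=z);print('  pile z%.3f'%z,np.round([*c(q),q[2]-TH,q[3],d['conf']],3).tolist())
        else: print('bench',np.round([*r,d['conf']],3).tolist())
E
python3 - <<'E'
from h import *
s=arm.get_state();print(s['time'],s['ee_pos'])
look();look('wrist')
a=np.pi-.04
plan((.591,-.343,.2,a),(.591,-.343,G,a))
E
```

```text
26.75 [0.5144253  0.08193907 0.23976911]
bench [0.594, -0.342, -0.046, 0.912, 0.83]
bench [0.57, 0.339, -0.009, 0.943, 0.69]
  pile z0.040 [-0.081, 0.069, 0.052, 0.302, 0.65]
  pile z0.068 [0.004, 0.058, -0.073, 0.284, 0.65]
  pile z0.096 [0.004, 0.064, -0.046, 0.283, 0.65]
  pile z0.124 [-0.085, 0.057, 0.183, 0.286, 0.65]
  pile z0.040 [-0.038, -0.008, -1.515, 0.517, 0.62]
  pile z0.068 [-0.039, -0.004, -1.501, 0.511, 0.62]
  pile z0.096 [-0.04, -0.01, -1.536, 0.505, 0.62]
  pile z0.124 [-0.041, -0.009, -1.529, 0.499, 0.62]
bench [0.578, 0.433, -0.247, 0.92, 0.57]
bench [0.558, -0.43, 0.173, 0.885, 0.53]
bench [0.569, 0.341, 0.004, 0.94, 0.76]
  pile z0.040 [-0.04, 0.008, -1.573, 0.751, 0.76]
  pile z0.068 [-0.045, 0.014, -1.516, 0.692, 0.76]
  pile z0.096 [-0.049, 0.019, -1.485, 0.628, 0.76]
  pile z0.124 [-0.056, 0.02, -1.5, 0.577, 0.76]
bench [0.625, 0.465, 1.317, 0.548, 0.65]
bench [0.387, 0.269, 1.559, 0.724, 0.62]
  pile z0.040 [0.001, 0.07, -0.011, 0.894, 0.6]
  pile z0.068 [-0.001, 0.07, 0.001, 0.943, 0.6]
  pile z0.096 [-0.002, 0.071, -0.008, 0.8, 0.6]
  pile z0.124 [-0.004, 0.07, -0.007, 0.713, 0.6]
  pile z0.040 [0.004, -0.092, -1.447, 0.792, 0.21]
  pile z0.068 [-0.004, -0.09, -1.519, 0.778, 0.21]
  pile z0.096 [-0.013, -0.05, -1.462, 0.767, 0.21]
  pile z0.124 [-0.019, -0.052, -1.42, 0.661, 0.21]
[[-0.1208, -1.073, 0.0941], [-0.0001, -0.0012, 0.0345]] rows>=6.9 q6~-2.06
[[-0.1227, -1.073, 0.5841], [-0.0001, -0.0012, 0.0345]] rows>=3.1 q6~-2.06
```

```bash
python3 - <<'E'
from h import *
st=dict(ee_pos=np.array([0.51494,0.08204,0.08072]),tcp_rot=np.array([-.107,3.139,0]))
C=cam('wrist',st)
for px in((43,132),(57,199),(80,305)): print(px,c(unproj([px],.068,C)[0]))
for px in((53,197),(64,270)): print('stop',px,c(unproj([px],.062,C)[0]))
E
```

```text
(43, 132) [-0.05768578 -0.0324059 ]
(57, 199) [-0.02307654 -0.03232114]
(80, 305) [ 0.04273565 -0.03177113]
stop (53, 197) [-0.02204636 -0.03823844]
stop (64, 270) [ 0.02308026 -0.04083057]
```

Request:
{"method": "play_rows", "body": {
  "commands": [
    [[-0.01, -0.15, 0], [0, 0, 0.02], 0.3],
    [[-0.03, -0.3, 0], [0, 0, 0.035], 0.3],
    [[-0.05, -0.45, 0], [0, 0, 0.035], 0.3],
    [[-0.07, -0.6, 0], [0, 0, 0.035], 0.3],
    [[-0.09, -0.75, 0.02], [0, 0, 0.035], 0.3],
    [[-0.1, -0.9, 0.04], [0, 0, 0.035], 0.3],
    [[-0.122, -1, 0.08], [0, 0, 0.035], 0.3],
    [[-0.122, -1, 0.1], [0, 0, 0.035], 0.3],
    [[-0.122, -1, 0.1], [0, 0, 0.035], 0.3],
    [[-0.122, -1, 0.1], [0, 0, 0.035], 0.3]
  ]
}}

```text
time: 28.2
ee_pos: [0.5907, -0.3125, 0.2004]
tcp_rot: [0.063, 3.141, 0.0]
wrist_force: [-0.4, -0.3, -0.1]
finger_gap: 0.0556
grip_force: 0.0
```

```bash
python3 - <<'E'
from h import *
s=arm.get_state();print(s['ee_pos'])
for b in blanks('wrist'): print(np.round(b[:5],3).tolist())
a=np.pi-.04
plan((.592,-.342,.05,a),(.592,-.342,G,a))
E
```

```text
[ 0.5907179  -0.3125466   0.20036679]
[0.593, -0.342, -0.043, 0.945, 0.85]
[0.558, -0.429, 0.183, 0.916, 0.83]
[[-0.0049, -0.0727, 0.378], [-0.0002, 0.0004, 0.0]] rows>=2.5 q6~-2.05
[[-0.0048, -0.0727, 0.493], [-0.0002, 0.0004, 0.0]] rows>=0.7 q6~-2.05
```

Request:
{"method": "play_rows", "body": {
  "commands": [
    [[-0.005, -0.073, 0.15], [0, 0, 0], 0.3],
    [[-0.005, -0.073, 0.3], [0, 0, 0], 0.3],
    [[-0.005, -0.073, 0.4], [0, 0, 0], 0.3],
    [[-0.005, -0.073, 0.46], [0, 0, 0], 0.3],
    [[-0.005, -0.073, 0.49], [0, 0, 0], 0.3],
    [[-0.005, -0.073, 0.49], [0, 0, 0], 0.3],
    [[-0.005, -0.073, 0.49], [0, 0, 0], -1],
    [[-0.005, -0.073, 0.49], [0, 0, 0], -1],
    [[-0.005, -0.073, 0.49], [0, 0, 0], -1],
    [[-0.005, -0.073, 0.49], [0, 0, 0], -1]
  ]
}}

```text
time: 29.55
ee_pos: [0.593, -0.3441, 0.0068]
tcp_rot: [0.065, 3.137, -0.004]
wrist_force: [0.5, -0.7, 6.3]
finger_gap: 0.0349
grip_force: 47.3
```

Request:
{"method": "play_rows", "body": {
  "commands": [
    [[0, 0, -0.15], [0, 0, 0], -1],
    [[0, 0, -0.3], [0, 0, 0], -1],
    [[0, 0, -0.45], [0, 0, 0], -1],
    [[0.03, 0.1, -0.59], [0, 0, 0], -1],
    [[0.06, 0.25, -0.59], [0, 0, -0.02], -1],
    [[0.1, 0.4, -0.59], [0, 0, -0.035], -1],
    [[0.14, 0.55, -0.59], [0, 0, -0.035], -1],
    [[0.18, 0.7, -0.59], [0, 0, -0.035], -1],
    [[0.212, 0.843, -0.59], [0, 0, -0.035], -1],
    [[0.212, 0.843, -0.59], [0, 0, -0.035], -1]
  ]
}}

```text
time: 30.8
ee_pos: [0.5196, 0.0009, 0.2402]
tcp_rot: [-0.116, 3.139, 0.001]
wrist_force: [0.1, -0.2, 0.1]
finger_gap: 0.0351
grip_force: 46.5
```

Request:
{"method": "play_rows", "body": {
  "commands": [
    [[0, 0, 0], [0, 0, 0], -1],
    [[0, 0, 0.14], [0, 0, 0], -1],
    [[0, 0, 0.28], [0, 0, 0], -1],
    [[0, 0, 0.35], [0, 0, 0], -1],
    [[0, 0, 0.39], [0, 0, 0], -1],
    [[0, 0, 0.4], [0, 0, 0], -1],
    [[0, 0, 0.4], [0, 0, 0], -1],
    [[0, 0, 0.4], [0, 0, 0], -1],
    [[0, 0, 0.4], [0, 0, 0], -1],
    [[0, 0, 0.4], [0, 0, 0], -1]
  ]
}}

```text
time: 32.05
ee_pos: [0.5211, -0.0026, 0.0808]
tcp_rot: [-0.108, 3.139, -0.0]
wrist_force: [-0.2, -0.2, -0.9]
finger_gap: 0.0352
grip_force: 46.5
```

```bash
python3 - <<'E'
from h import *
s=arm.get_state();print(s['time'],s['ee_pos'],c(s['ee_pos']),s['finger_gap'],s['wrist_force'],np.pi+TH-2*np.arctan2(s['tcp_rot'][1],s['tcp_rot'][0]))
look('wrist')
E
```

```text
32.05 [ 0.52107207 -0.00256203  0.08076133] [ 0.00017621 -0.0144087 ] 0.03515884195994169 [-0.19664128 -0.20891234 -0.85097395] 0.0006675950086791893
  pile z0.040 [0.003, 0.091, 0.001, 0.821, 0.92]
  pile z0.068 [-0.001, 0.07, 0.012, 0.769, 0.92]
  pile z0.096 [-0.004, 0.046, -0.003, 0.674, 0.92]
  pile z0.124 [-0.027, 0.047, 0.013, 0.549, 0.92]
  pile z0.040 [0.004, -0.013, -0.001, 0.756, 0.77]
  pile z0.068 [0.001, -0.015, -0.003, 0.929, 0.77]
  pile z0.096 [-0.013, -0.011, -0.003, 0.743, 0.77]
  pile z0.124 [-0.028, -0.007, 0.001, 0.74, 0.77]
  pile z0.040 [0.049, 0.042, -0.36, 0.215, 0.76]
  pile z0.068 [-0.006, 0.085, -1.564, 0.49, 0.76]
  pile z0.096 [-0.013, 0.043, 0.831, 0.378, 0.76]
  pile z0.124 [-0.033, 0.032, 0.826, 0.378, 0.76]
  pile z0.040 [-0.042, 0.021, -1.598, 0.445, 0.76]
  pile z0.068 [-0.05, 0.017, -1.402, 0.386, 0.76]
  pile z0.096 [-0.047, 0.004, -1.565, 0.398, 0.76]
  pile z0.124 [-0.05, -0.008, -1.565, 0.398, 0.76]
```

Request:
{"method": "play_rows", "body": {
  "commands": [
    [[0, 0, 0.008], [0, 0, 0], -1],
    [[0, 0, 0.016], [0, 0, 0], -1],
    [[0, 0, 0.016], [0, 0, 0], -1],
    [[0, 0, 0.016], [0, 0, 0], 0.3],
    [[0, 0, 0.016], [0, 0, 0], 0.3],
    [[0, 0, -0.1], [0, 0, 0], 0.3],
    [[0, 0, -0.25], [0, 0, 0], 0.3],
    [[0, 0, -0.3], [0, 0, 0], 0.3],
    [[0, 0, -0.3], [0, 0, 0], 0.3],
    [[0, 0, -0.3], [0, 0, 0], 0.3]
  ]
}}

```text
time: 33.4
ee_pos: [0.5195, -0.0025, 0.1976]
tcp_rot: [0.107, -3.136, -0.001]
wrist_force: [0.3, 0.8, -0.6]
finger_gap: 0.0556
grip_force: 0.0
```

Request:
{"method": "play_rows", "body": {
  "commands": [
    [[0, -0.15, 0], [0, 0, -0.02], 0.3],
    [[0, -0.3, 0], [0, 0, -0.036], 0.3],
    [[0, -0.45, 0], [0, 0, -0.036], 0.3],
    [[-0.01, -0.6, 0], [0, 0, -0.036], 0.3],
    [[-0.01, -0.75, 0], [0, 0, -0.036], 0.3],
    [[-0.016, -0.9, 0], [0, 0, -0.036], 0.3],
    [[-0.016, -1, 0], [0, 0, -0.036], 0.3],
    [[-0.016, -1, 0], [0, 0, -0.036], 0.3],
    [[-0.016, -1, 0], [0, 0, -0.036], 0.3],
    [[-0.016, -1, 0], [0, 0, -0.036], 0.3]
  ]
}}

```text
time: 34.65
ee_pos: [0.5543, -0.3996, 0.1992]
tcp_rot: [0.287, -3.127, -0.002]
wrist_force: [-0.1, 0.4, -0.5]
finger_gap: 0.0556
grip_force: 0.0
```

```bash
python3 - <<'E'
from h import *
s=arm.get_state();print(s['time'],s['ee_pos'])
b=[q for q in blanks('wrist')];print(np.round([q[:5] for q in b],3).tolist())
look()
x,y,a=.557,-.429,np.pi+.183
X,Y,_=w(-.042,PY)
chain([(x,y,.05,a),(x,y,G,a)],[(x,y,.12,a),(x,y,.26,a),(X,Y,.26,HP)],[(X,Y,.15,HP),(X,Y,.096+.0065,HP)])
E
```

```text
34.65 [ 0.5542748  -0.39963338  0.19915673]
[[0.558, -0.429, 0.176, 0.952, 0.79]]
  pile z0.040 [0.002, 0.069, -0.008, 0.929, 0.77]
  pile z0.068 [0.001, 0.067, -0.028, 0.932, 0.77]
  pile z0.096 [-0.001, 0.066, -0.033, 0.922, 0.77]
  pile z0.124 [-0.004, 0.064, -0.043, 0.901, 0.77]
bench [0.577, 0.434, -0.246, 0.928, 0.77]
  pile z0.040 [0.005, -0.018, -0.044, 0.915, 0.71]
  pile z0.068 [0.005, -0.019, -0.044, 0.908, 0.71]
  pile z0.096 [0.002, -0.018, -0.028, 0.886, 0.71]
  pile z0.124 [-0.001, -0.018, -0.016, 0.864, 0.71]
bench [0.576, -0.426, 0.309, 0.215, 0.64]
bench [0.374, 0.266, -1.524, 0.452, 0.56]
bench [0.573, 0.339, 0.028, 0.88, 0.55]
call 0
  [0.007,-0.071,0.376] [0,0,-0.0001] rows 2.4 q6 -2.41
  [0.007,-0.071,0.491] [0,0,-0.0001] rows 0.7 q6 -2.41
call 1
  [-0.000,0.000,-0.290] [0,0,-0.0000] rows 1.9 q6 -2.41
  [-0.000,0.000,-0.640] [0,0,-0.0000] rows 2.2 q6 -2.41
  [-0.013,1.183,-0.640] [0,0,0.5362] rows 9.0 q6 0.01
call 2
  [0.000,0.000,0.275] [0,0,-0.0000] rows 1.8 q6 0.01
  [0.000,0.000,0.394] [0,0,-0.0000] rows 0.8 q6 0.01
```

Request:
{"method": "play_rows", "body": {
  "commands": [
    [[0.007, -0.071, 0.15], [0, 0, 0], 0.3],
    [[0.007, -0.071, 0.3], [0, 0, 0], 0.3],
    [[0.007, -0.071, 0.4], [0, 0, 0], 0.3],
    [[0.007, -0.071, 0.46], [0, 0, 0], 0.3],
    [[0.007, -0.071, 0.489], [0, 0, 0], 0.3],
    [[0.007, -0.071, 0.489], [0, 0, 0], 0.3],
    [[0.007, -0.071, 0.489], [0, 0, 0], -1],
    [[0.007, -0.071, 0.489], [0, 0, 0], -1],
    [[0.007, -0.071, 0.489], [0, 0, 0], -1],
    [[0.007, -0.071, 0.489], [0, 0, 0], -1]
  ]
}}

```text
time: 36.1
ee_pos: [0.5582, -0.4309, 0.0072]
tcp_rot: [-0.284, 3.126, -0.005]
wrist_force: [0.5, 0.9, 6.0]
finger_gap: 0.0351
grip_force: 47.4
```

Request:
{"method": "play_rows", "body": {
  "commands": [
    [[0, 0, -0.15], [0, 0, 0], -1],
    [[0, 0, -0.3], [0, 0, 0], -1],
    [[0, 0, -0.45], [0, 0, 0.04], -1],
    [[0, 0.05, -0.59], [0, 0, 0.09], -1],
    [[0, 0.18, -0.64], [0, 0, 0.14], -1],
    [[0, 0.32, -0.64], [0, 0, 0.19], -1],
    [[0, 0.46, -0.64], [0, 0, 0.24], -1],
    [[0, 0.6, -0.64], [0, 0, 0.29], -1],
    [[-0.01, 0.7, -0.64], [0, 0, 0.34], -1],
    [[-0.01, 0.7, -0.64], [0, 0, 0.34], -1]
  ]
}}

```text
time: 37.35
ee_pos: [0.5097, -0.1513, 0.2606]
tcp_rot: [1.342, 2.84, 0.0]
wrist_force: [0.9, 0.3, -1.0]
finger_gap: 0.0348
grip_force: 46.5
```

```bash
python3 - <<'E'
from h import *
s=arm.get_state();print(s['time'],s['ee_pos'])
X,Y,_=w(-.042,PY)
chain([(X,Y,.26,HP)],[(X,Y,.15,HP),(X,Y,.096+.0065,HP)])
E
```

```text
37.35 [ 0.50970151 -0.15128729  0.26060863]
call 0
  [0.418,0.234,0.002] [0,0,0.1969] rows 3.3 q6 0.01
call 1
  [0.000,0.000,0.275] [0,0,-0.0000] rows 1.8 q6 0.01
  [0.000,0.000,0.394] [0,0,-0.0000] rows 0.8 q6 0.01
```

Request:
{"method": "play_rows", "body": {
  "commands": [
    [[0.1, 0.06, 0], [0, 0, 0.05], -1],
    [[0.22, 0.12, 0], [0, 0, 0.1], -1],
    [[0.34, 0.19, 0], [0, 0, 0.15], -1],
    [[0.418, 0.234, 0], [0, 0, 0.197], -1],
    [[0.418, 0.234, 0], [0, 0, 0.197], -1],
    [[0.418, 0.234, 0.1], [0, 0, 0.197], -1],
    [[0.418, 0.234, 0.22], [0, 0, 0.197], -1],
    [[0.418, 0.234, 0.33], [0, 0, 0.197], -1],
    [[0.418, 0.234, 0.378], [0, 0, 0.197], -1],
    [[0.418, 0.234, 0.378], [0, 0, 0.197], -1]
  ]
}}

```text
time: 38.6
ee_pos: [0.4759, 0.0339, 0.1072]
tcp_rot: [-2.146, -2.29, 0.005]
wrist_force: [-0.3, 0.6, 0.0]
finger_gap: 0.0348
grip_force: 46.5
```

```bash
python3 - <<'E'
from h import *
look('wrist')
s=arm.get_state();print(s['time'],s['ee_pos'],c(s['ee_pos']),HP-2*np.arctan2(s['tcp_rot'][1],s['tcp_rot'][0]))
X,Y,_=w(-.042,PY)
plan((X,Y,.1035,HP))
E
```

```text
pile z0.040 [0.073, -0.027, -0.402, 0.573, 0.98]
  pile z0.068 [0.067, 0.001, -0.221, 0.564, 0.98]
  pile z0.096 [0.059, 0.021, -0.194, 0.564, 0.98]
  pile z0.124 [0.05, 0.042, -0.173, 0.561, 0.98]
  pile z0.040 [0.017, 0.067, -0.005, 0.727, 0.91]
  pile z0.068 [-0.001, 0.071, -0.019, 0.685, 0.91]
  pile z0.096 [0.009, 0.081, -0.431, 0.621, 0.91]
  pile z0.124 [-0.016, 0.083, 0.26, 0.51, 0.91]
  pile z0.040 [-0.046, 0.018, -1.585, 0.57, 0.86]
  pile z0.068 [-0.044, 0.022, -1.597, 0.76, 0.86]
  pile z0.096 [-0.042, 0.025, -1.576, 0.929, 0.86]
  pile z0.124 [-0.038, 0.045, -1.576, 0.744, 0.86]
  pile z0.040 [0.085, 0.017, -0.014, 0.694, 0.77]
  pile z0.068 [0.076, 0.026, -0.001, 0.653, 0.77]
  pile z0.096 [0.067, 0.035, -0.005, 0.648, 0.77]
  pile z0.124 [0.059, 0.045, 0.0, 0.645, 0.77]
38.7 [0.47792719 0.03421433 0.11016274] [-0.04032252  0.02526288] 0.0042738019428363305
[[0.0078, -0.0042, 0.0166], [0.0003, 0.0001, -0.0014]] rows>=0.1 q6~0.01
```

Request:
{"method": "play_rows", "body": {
  "commands": [
    [[0.006, 0, 0.008], [0, 0, 0], -1],
    [[0.006, 0, 0.0165], [0, 0, 0], -1],
    [[0.006, 0, 0.0165], [0, 0, 0], -1],
    [[0.006, 0, 0.0165], [0, 0, 0], -1],
    [[0.006, 0, 0.0165], [0, 0, 0], 0.3],
    [[0.006, 0, 0.0165], [0, 0, 0], 0.3],
    [[0.006, 0, -0.1], [0, 0, 0], 0.3],
    [[0.006, 0, -0.25], [0, 0, 0], 0.3],
    [[0.006, 0, -0.35], [0, 0, 0], 0.3],
    [[0.006, 0, -0.35], [0, 0, 0], 0.3]
  ]
}}

```text
time: 39.95
ee_pos: [0.479, 0.0375, 0.254]
tcp_rot: [2.144, 2.288, 0.009]
wrist_force: [0.4, -0.5, -0.6]
finger_gap: 0.0555
grip_force: 0.0
```

```bash
python3 - <<'E'
from h import *
look()
s=arm.get_state();print(s['time'],s['ee_pos'])
chain([(.567,.341,.25,-.011)],[(.567,.341,G,-.011)])
E
```

```text
bench [0.577, 0.433, -0.255, 0.799, 0.79]
bench [0.377, 0.268, -1.548, 0.576, 0.72]
bench [0.57, 0.338, -0.001, 0.917, 0.56]
  pile z0.040 [0.054, 0.112, -1.633, 0.27, 0.44]
  pile z0.068 [0.052, 0.024, -1.453, 0.274, 0.44]
  pile z0.096 [0.045, 0.11, -1.616, 0.262, 0.44]
  pile z0.124 [0.052, 0.108, -1.624, 0.258, 0.44]
  pile z0.040 [0.015, 0.144, -0.118, 0.056, 0.26]
  pile z0.068 [-0.006, 0.152, 0.082, 0.054, 0.26]
  pile z0.096 [0.066, 0.115, -0.833, 0.063, 0.26]
  pile z0.124 [0.083, 0.109, -0.419, 0.065, 0.26]
40.05 [0.47670389 0.03761215 0.24900399]
call 0
  [0.742,0.275,-0.002] [0,0,0.5242] rows 8.8 q6 2.12
call 1
  [0.000,-0.000,0.615] [0,0,-0.0000] rows 3.9 q6 2.12
```

Request:
{"method": "play_rows", "body": {
  "commands": [
    [[0, 0, 0], [0, 0, 0.055], 0.3],
    [[0.1, 0.04, 0], [0, 0, 0.11], 0.3],
    [[0.22, 0.08, 0], [0, 0, 0.165], 0.3],
    [[0.34, 0.13, 0], [0, 0, 0.22], 0.3],
    [[0.46, 0.17, 0], [0, 0, 0.275], 0.3],
    [[0.58, 0.21, 0], [0, 0, 0.33], 0.3],
    [[0.7, 0.26, 0], [0, 0, 0.385], 0.3],
    [[0.742, 0.275, 0], [0, 0, 0.44], 0.3],
    [[0.742, 0.275, 0], [0, 0, 0.495], 0.3],
    [[0.742, 0.275, 0], [0, 0, 0.524], 0.3]
  ]
}}

```text
time: 41.3
ee_pos: [0.5661, 0.3408, 0.2456]
tcp_rot: [3.139, -0.02, -0.008]
wrist_force: [0.7, 0.0, -1.1]
finger_gap: 0.0555
grip_force: 0.0
```

```bash
python3 - <<'E'
from h import *
s=arm.get_state();print(s['time'],s['ee_pos'])
look('wrist')
X,Y,_=w(.042,PY)
chain([(.567,.341,G,-.011)],[(.567,.341,.26,-.011),(X,Y,.26,HP)])
E
```

```text
41.3 [0.56612274 0.34084261 0.24559613]
  pile z0.040 [-0.111, 0.051, 0.172, 0.411, 0.94]
  pile z0.068 [-0.065, 0.08, 0.169, 0.36, 0.94]
  pile z0.096 [0.002, 0.069, -0.061, 0.507, 0.94]
  pile z0.124 [-0.015, 0.093, 0.145, 0.385, 0.94]
  pile z0.040 [0.045, 0.082, 1.48, 0.321, 0.81]
  pile z0.068 [0.055, 0.104, 1.404, 0.3, 0.81]
  pile z0.096 [0.067, 0.13, 1.321, 0.278, 0.81]
  pile z0.124 [0.077, 0.146, 1.269, 0.255, 0.81]
  pile z0.040 [-0.035, 0.106, -0.015, 0.28, 0.76]
  pile z0.068 [-0.038, 0.126, -0.014, 0.28, 0.76]
  pile z0.096 [-0.013, 0.146, -0.016, 0.28, 0.76]
  pile z0.124 [0.012, 0.167, -0.014, 0.28, 0.76]
bench [0.568, 0.343, -0.009, 0.97, 0.61]
bench [0.574, 0.436, -0.25, 0.966, 0.6]
  pile z0.040 [-0.011, 0.052, -0.063, 0.623, 0.57]
  pile z0.068 [-0.001, 0.07, -0.005, 0.596, 0.57]
  pile z0.096 [0.049, 0.09, -0.007, 0.558, 0.57]
  pile z0.124 [0.066, 0.11, -0.011, 0.553, 0.57]
bench [0.385, 0.295, 1.458, 0.624, 0.56]
call 0
  [0.002,-0.001,0.605] [0,0,0.0004] rows 3.9 q6 2.12
call 1
  [0.000,-0.000,-0.640] [0,0,-0.0000] rows 4.1 q6 2.12
  [-0.010,0.745,-0.640] [0,0,-0.5255] rows 8.8 q6 0.01
```

Request:
{"method": "play_rows", "body": {
  "commands": [
    [[0.003, -0.002, 0.15], [0, 0, 0], 0.3],
    [[0.003, -0.002, 0.3], [0, 0, 0], 0.3],
    [[0.003, -0.002, 0.45], [0, 0, 0], 0.3],
    [[0.003, -0.002, 0.57], [0, 0, 0], 0.3],
    [[0.003, -0.002, 0.609], [0, 0, 0], 0.3],
    [[0.003, -0.002, 0.609], [0, 0, 0], 0.3],
    [[0.003, -0.002, 0.609], [0, 0, 0], -1],
    [[0.003, -0.002, 0.609], [0, 0, 0], -1],
    [[0.003, -0.002, 0.609], [0, 0, 0], -1],
    [[0.003, -0.002, 0.609], [0, 0, 0], -1]
  ]
}}

```text
time: 42.65
ee_pos: [0.5706, 0.3427, 0.0089]
tcp_rot: [-3.139, 0.016, -0.007]
wrist_force: [0.9, 0.0, 6.0]
finger_gap: 0.035
grip_force: 47.6
```

Request:
{"method": "play_rows", "body": {
  "commands": [
    [[0, 0, -0.15], [0, 0, 0], -1],
    [[0, 0, -0.3], [0, 0, 0], -1],
    [[0, 0, -0.45], [0, 0, -0.055], -1],
    [[0, 0.02, -0.6], [0, 0, -0.11], -1],
    [[0, 0.1, -0.64], [0, 0, -0.165], -1],
    [[0, 0.25, -0.64], [0, 0, -0.22], -1],
    [[0, 0.4, -0.64], [0, 0, -0.275], -1],
    [[0, 0.55, -0.64], [0, 0, -0.33], -1],
    [[-0.01, 0.7, -0.64], [0, 0, -0.385], -1],
    [[-0.01, 0.745, -0.64], [0, 0, -0.44], -1]
  ]
}}

```text
time: 43.9
ee_pos: [0.5609, 0.0408, 0.2621]
tcp_rot: [2.428, 1.992, 0.0]
wrist_force: [0.1, 1.3, -0.6]
finger_gap: 0.0345
grip_force: 46.8
```

```bash
python3 - <<'E'
from h import *
s=arm.get_state();print(s['time'],s['ee_pos'])
X,Y,_=w(.042,PY)
chain([(X,Y,.26,HP),(X,Y,.11,HP)])
E
```

```text
43.9 [0.56087776 0.04081854 0.26213559]
call 0
  [0.005,-0.004,0.005] [0,0,-0.0845] rows 1.4 q6 0.01
  [0.005,-0.004,0.380] [0,0,-0.0845] rows 2.4 q6 0.01
```

Request:
{"method": "play_rows", "body": {
  "commands": [
    [[0.005, -0.003, 0], [0, 0, -0.05], -1],
    [[0.005, -0.003, 0], [0, 0, -0.0845], -1],
    [[0.005, -0.003, 0.1], [0, 0, -0.0845], -1],
    [[0.005, -0.003, 0.22], [0, 0, -0.0845], -1],
    [[0.005, -0.003, 0.33], [0, 0, -0.0845], -1],
    [[0.005, -0.003, 0.375], [0, 0, -0.0845], -1],
    [[0.005, -0.003, 0.375], [0, 0, -0.0845], -1],
    [[0.005, -0.003, 0.375], [0, 0, -0.0845], -1],
    [[0.005, -0.003, 0.375], [0, 0, -0.0845], -1],
    [[0.005, -0.003, 0.375], [0, 0, -0.0845], -1]
  ]
}}

```text
time: 45.15
ee_pos: [0.5616, 0.046, 0.1132]
tcp_rot: [2.145, 2.293, 0.003]
wrist_force: [-0.1, -0.0, -0.7]
finger_gap: 0.0348
grip_force: 46.7
```

```bash
python3 - <<'E'
from h import *
s=arm.get_state();print(s['time'],s['ee_pos'],c(s['ee_pos']),HP-2*np.arctan2(s['tcp_rot'][1],s['tcp_rot'][0]))
cv2.imwrite('pics/w8.png',arm.get_image('wrist'))
E
```

```text
45.15 [0.56158248 0.04596507 0.11318993] [0.04394506 0.03120118] 0.0024538632636648128
```

View pics/w8.png

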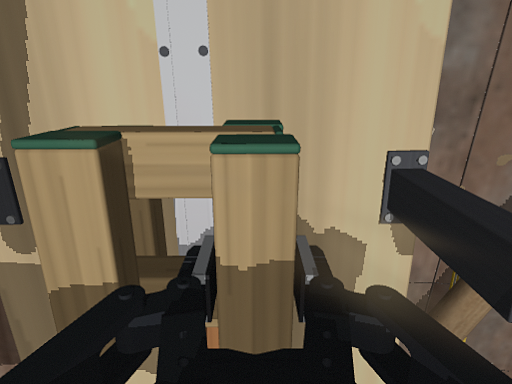

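Request:
{"method": "play_rows", "body": {
  "commands": [
    [[-0.006, -0.004, 0.008], [0, 0, 0], -1],
    [[-0.006, -0.004, 0.016], [0, 0, 0], -1],
    [[-0.006, -0.004, 0.021], [0, 0, 0], -1],
    [[-0.006, -0.004, 0.021], [0, 0, 0], -1],
    [[-0.006, -0.004, 0.021], [0, 0, 0], 0.3],
    [[-0.006, -0.004, 0.021], [0, 0, 0], 0.3],
    [[-0.006, -0.004, -0.1], [0, 0, 0], 0.3],
    [[-0.006, -0.004, -0.25], [0, 0, 0], 0.3],
    [[-0.006, -0.004, -0.35], [0, 0, 0], 0.3],
    [[-0.006, -0.004, -0.35], [0, 0, 0], 0.3]
  ]
}}

```text
time: 46.45
ee_pos: [0.5615, 0.0434, 0.2566]
tcp_rot: [2.142, 2.29, 0.009]
wrist_force: [-0.6, 0.5, 0.6]
finger_gap: 0.0552
grip_force: 0.0
```

```bash
python3 - <<'E'
from h import *
s=arm.get_state();print(s['time'],s['ee_pos'])
for b in blanks('top'):print(np.round(b[:5],3).tolist())
chain([(.574,.436,.25,np.pi-.25)])
E
```

```text
46.45 [0.5615321  0.0434477  0.25664591]
[0.577, 0.433, -0.242, 0.889, 0.84]
[0.487, 0.036, 1.556, 0.437, 0.67]
[0.374, 0.267, -1.525, 0.467, 0.59]
[0.525, 0.085, 0.025, 0.367, 0.44]
call 0
  [0.977,0.103,0.003] [0,0,-0.3992] rows 6.7 q6 -0.67
```

Request:
{"method": "play_rows", "body": {
  "commands": [
    [[0.1, 0.01, 0], [0, 0, -0.05], 0.3],
    [[0.25, 0.03, 0], [0, 0, -0.1], 0.3],
    [[0.4, 0.04, 0], [0, 0, -0.16], 0.3],
    [[0.55, 0.06, 0], [0, 0, -0.22], 0.3],
    [[0.7, 0.07, 0], [0, 0, -0.28], 0.3],
    [[0.85, 0.09, 0], [0, 0, -0.34], 0.3],
    [[0.977, 0.103, 0], [0, 0, -0.4], 0.3],
    [[0.977, 0.103, 0], [0, 0, -0.4], 0.3],
    [[0.977, 0.103, 0], [0, 0, -0.4], 0.3],
    [[0.977, 0.103, 0], [0, 0, -0.4], 0.3]
  ]
}}

```text
time: 47.8
ee_pos: [0.5744, 0.4347, 0.2509]
tcp_rot: [-0.391, -3.116, 0.002]
wrist_force: [-1.0, -0.2, -0.1]
finger_gap: 0.0557
grip_force: 0.0
```

```bash
python3 - <<'E'
from h import *
s=arm.get_state();print(s['time'],s['ee_pos'])
for b in blanks('wrist'):print(np.round(b[:5],3).tolist())
a=np.pi-.25;X,Y,_=w(0,PY-.042)
chain([(.574,.436,G,a)],[(.574,.436,.29,a),(X,Y,.29,np.pi+TH)],[(X,Y,.14,np.pi+TH)])
E
```

```text
47.8 [0.57435711 0.43470439 0.25086653]
[0.384, 0.269, 1.4, 0.878, 0.91]
[0.575, 0.435, -0.25, 0.95, 0.65]
call 0
  [0.002,0.002,0.619] [0,0,0.0002] rows 4.0 q6 -0.67
call 1
  [0.000,0.000,-0.715] [0,0,-0.0000] rows 4.6 q6 -0.67
  [-0.142,-1.093,-0.715] [0,0,-0.1016] rows 7.1 q6 -1.64
call 2
  [-0.000,0.000,0.375] [0,0,-0.0000] rows 2.4 q6 -1.64
```

Request:
{"method": "play_rows", "body": {
  "commands": [
    [[0, 0, 0.15], [0, 0, 0], 0.3],
    [[0, 0, 0.3], [0, 0, 0], 0.3],
    [[0, 0, 0.45], [0, 0, 0], 0.3],
    [[0, 0, 0.57], [0, 0, 0], 0.3],
    [[0, 0, 0.614], [0, 0, 0], 0.3],
    [[0, 0, 0.614], [0, 0, 0], 0.3],
    [[0, 0, 0.614], [0, 0, 0], -1],
    [[0, 0, 0.614], [0, 0, 0], -1],
    [[0, 0, 0.614], [0, 0, 0], -1],
    [[0, 0, 0.614], [0, 0, 0], -1]
  ]
}}

```text
time: 49.15
ee_pos: [0.5765, 0.4375, 0.0099]
tcp_rot: [0.387, 3.113, 0.006]
wrist_force: [-0.3, -0.2, 6.2]
finger_gap: 0.035
grip_force: 47.7
```

Request:
{"method": "play_rows", "body": {
  "commands": [
    [[0, 0, -0.15], [0, 0, 0], -1],
    [[0, 0, -0.3], [0, 0, 0], -1],
    [[0, 0, -0.45], [0, 0, 0], -1],
    [[0, 0, -0.6], [0, 0, 0], -1],
    [[0, -0.05, -0.71], [0, 0, -0.03], -1],
    [[-0.02, -0.18, -0.71], [0, 0, -0.06], -1],
    [[-0.04, -0.33, -0.71], [0, 0, -0.1], -1],
    [[-0.06, -0.48, -0.71], [0, 0, -0.1], -1],
    [[-0.08, -0.6, -0.71], [0, 0, -0.1], -1],
    [[-0.08, -0.6, -0.71], [0, 0, -0.1], -1]
  ]
}}

```text
time: 50.4
ee_pos: [0.5464, 0.1929, 0.2911]
tcp_rot: [-0.098, 3.139, -0.0]
wrist_force: [-1.0, 0.8, -0.8]
finger_gap: 0.035
grip_force: 46.9
```

```bash
python3 - <<'E'
from h import *
s=arm.get_state();print(s['time'],s['ee_pos'])
X,Y,_=w(0,PY-.042)
chain([(X,Y,.29,np.pi+TH),(X,Y,.14,np.pi+TH)])
E
```

```text
50.4 [0.546356   0.19291698 0.29106604]
call 0
  [0.094,-0.482,0.003] [0,0,-0.0021] rows 3.1 q6 -1.64
  [0.094,-0.482,0.378] [0,0,-0.0021] rows 2.4 q6 -1.64
```

Request:
{"method": "play_rows", "body": {
  "commands": [
    [[0.03, -0.13, 0], [0, 0, 0], -1],
    [[0.06, -0.28, 0], [0, 0, 0], -1],
    [[0.094, -0.42, 0], [0, 0, 0], -1],
    [[0.094, -0.482, 0], [0, 0, 0], -1],
    [[0.094, -0.482, 0], [0, 0, 0], -1],
    [[0.094, -0.482, 0.14], [0, 0, 0], -1],
    [[0.094, -0.482, 0.28], [0, 0, 0], -1],
    [[0.094, -0.482, 0.36], [0, 0, 0], -1],
    [[0.094, -0.482, 0.375], [0, 0, 0], -1],
    [[0.094, -0.482, 0.375], [0, 0, 0], -1]
  ]
}}

```text
time: 51.65
ee_pos: [0.5227, 0.0016, 0.1411]
tcp_rot: [-0.107, 3.139, 0.0]
wrist_force: [0.5, 0.0, -0.2]
finger_gap: 0.0351
grip_force: 46.8
```

```bash
python3 - <<'E'
from h import *
s=arm.get_state();print(s['time'],s['ee_pos'],c(s['ee_pos']),s['finger_gap'])
cv2.imwrite('pics/w9.png',arm.get_image('wrist'))
s=arm.get_state();print(s['time'],s['ee_pos'],c(s['ee_pos']))
E
```

```text
51.65 [0.52266839 0.00164249 0.14111698] [ 0.00205943 -0.01032462] 0.03514816509535261
51.7 [0.52330637 0.00134112 0.14212797] [ 0.00267504 -0.01066938]
```

View pics/w9.png

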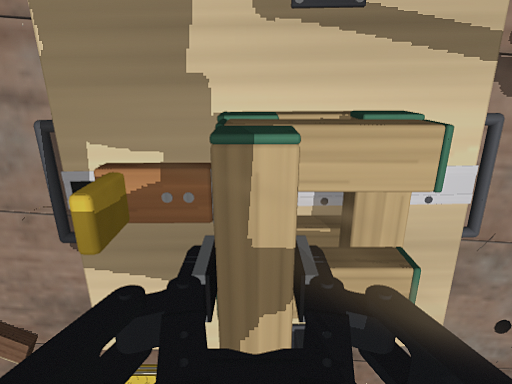

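Request:
{"method": "play_rows", "body": {
  "commands": [
    [[0.005, -0.007, 0.008], [0, 0, 0], -1],
    [[0.005, -0.007, 0.016], [0, 0, 0], -1],
    [[0.005, -0.007, 0.021], [0, 0, 0], -1],
    [[0.005, -0.007, 0.021], [0, 0, 0], -1],
    [[0.005, -0.007, 0.021], [0, 0, 0], 0.3],
    [[0.005, -0.007, 0.021], [0, 0, 0], 0.3],
    [[0.005, -0.007, -0.1], [0, 0, 0], 0.3],
    [[0.005, -0.007, -0.25], [0, 0, 0], 0.3],
    [[0.1, -0.007, -0.4], [0, 0, 0], 1],
    [[0.15, -0.007, -0.5], [0, 0, 0], 1]
  ]
}}

```text
time: 52.95
ee_pos: [0.4615, -0.0061, 0.3421]
tcp_rot: [-0.105, 3.139, -0.0]
wrist_force: [0.9, -0.1, 0.4]
finger_gap: 0.0853
grip_force: 0.0
```

```bash
python3 - <<'E'
from h import *
s=arm.get_state();print(s['time'],s['ee_pos'])
chain([(.42,.1,.40,np.pi+TH)])
E
```

```text
52.95 [ 0.46145391 -0.00608611  0.34213905]
call 0
  [0.086,0.272,-0.145] [0,0,-0.0008] rows 2.0 q6 -1.41
```

Request:
{"method": "play_rows", "body": {
  "commands": [
    [[0.086, 0.272, -0.145], [0, 0, 0], 1],
    [[0.086, 0.272, -0.145], [0, 0, 0], 1],
    [[0.086, 0.272, -0.145], [0, 0, 0], 1],
    [[0.086, 0.272, -0.145], [0, 0, 0], 1],
    [[0.086, 0.272, -0.145], [0, 0, 0], 1],
    [[0.086, 0.272, -0.145], [0, 0, 0], 1],
    [[0.086, 0.272, -0.145], [0, 0, 0], 1],
    [[0.086, 0.272, -0.145], [0, 0, 0], 1],
    [[0.086, 0.272, -0.145], [0, 0, 0], 1],
    [[0.086, 0.272, -0.145], [0, 0, 0], 1]
  ]
}}

```text
time: 54.2
ee_pos: [0.4207, 0.1002, 0.3982]
tcp_rot: [-0.105, 3.14, 0.0]
wrist_force: [-0.0, 0.1, 0.3]
finger_gap: 0.0856
grip_force: 0.0
```

```bash
python3 - <<'E'
from h import *
s=arm.get_state();C=cam('wrist',s);im=arm.get_image('wrist');print(s['ee_pos'])
for d in arm.regions_of('wrist','bar_knob')[:3]:
    ys,xs=np.nonzero(d['pixels']);print(d['conf'],d['xy'],xs.min(),xs.max(),ys.min(),ys.max())
def dr(x,y,z,along,col):
    L,W=(.06,.018) if along=='x' else (.018,.06)
    q=proj([w(x+i*L,y+j*W,z+.028) for i,j in((-1,-1),(-1,1),(1,1),(1,-1))],C).astype(int);cv2.polylines(im,[q],True,col,1)
for sx in(-1,1):
    dr(sx*.042,PY,.096,'y',(255,0,255));dr(0,PY+sx*.042,.068,'x',(255,255,0))
dr(0,PY-.042,.124,'x',(0,0,255))
for b in(1.3,1.35,1.4):
    q=proj([w(-.148+.236*np.cos(b),.04+.236*np.sin(b),.216)],C)[0];print(b,q);cv2.circle(im,tuple(int(v) for v in q),2,(0,255,0),-1)
cv2.imwrite('pics/w10.png',im)
E
```

```text
[0.42068052 0.10020065 0.39817054]
0.97 [334.0, 130.4] 194 464 97 165
1.3 [417.95084577 170.95772817]
1.35 [422.38483327 160.35816845]
1.4 [426.37664046 149.41071633]
```

View pics/w10.png

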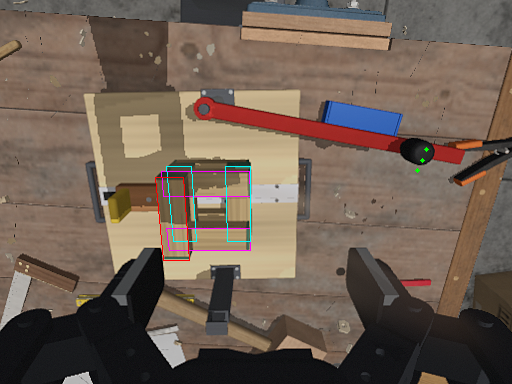

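```bash
python3 - <<'E'
from h import *
def k(b,z):
    return (*w(-.148+.236*np.cos(b),.04+.236*np.sin(b),z),TH+b+np.pi)
chain([k(1.38,.3)],[k(1.38,.181)],[k(b,.181) for b in(1.28,1.18,1.08,.98,.88,.78,.68,.6)],[k(b,.181) for b in(.5,.4,.3,.2,.1,.04,0,-.02)])
E
```

```text
call 0
  [0.027,0.442,0.246] [0,0,-0.4400] rows 7.4 q6 -2.41
call 1
  [-0.000,0.000,0.297] [0,0,-0.0000] rows 1.9 q6 -2.41
call 2
  [0.003,-0.059,-0.000] [0,0,0.0318] rows 0.5 q6 -2.35
  [0.012,-0.117,-0.000] [0,0,0.0637] rows 0.5 q6 -2.28
  [0.026,-0.174,-0.000] [0,0,0.0955] rows 0.5 q6 -2.22
  [0.047,-0.230,-0.000] [0,0,0.1273] rows 0.5 q6 -2.15
  [0.072,-0.283,-0.000] [0,0,0.1592] rows 0.5 q6 -2.09
  [0.103,-0.333,-0.000] [0,0,0.1910] rows 0.5 q6 -2.03
  [0.139,-0.380,-0.000] [0,0,0.2228] rows 0.5 q6 -1.96
  [0.171,-0.415,-0.000] [0,0,0.2483] rows 0.4 q6 -1.91
call 3
  [0.003,-0.059,-0.000] [0,0,0.0318] rows 0.5 q6 -1.85
  [0.012,-0.117,-0.000] [0,0,0.0637] rows 0.5 q6 -1.79
  [0.026,-0.174,-0.000] [0,0,0.0955] rows 0.5 q6 -1.73
  [0.047,-0.230,-0.000] [0,0,0.1273] rows 0.5 q6 -1.67
  [0.072,-0.283,-0.000] [0,0,0.1592] rows 0.5 q6 -1.61
  [0.090,-0.313,-0.000] [0,0,0.1783] rows 0.3 q6 -1.57
  [0.103,-0.333,-0.000] [0,0,0.1910] rows 0.2 q6 -1.54
  [0.110,-0.343,-0.000] [0,0,0.1974] rows 0.1 q6 -1.53
```

Request:
{"method": "play_rows", "body": {
  "commands": [
    [[0, 0.05, 0], [0, 0, -0.055], 0.6],
    [[0, 0.12, 0], [0, 0, -0.11], 0.6],
    [[0.01, 0.2, 0.05], [0, 0, -0.165], 0.6],
    [[0.02, 0.28, 0.1], [0, 0, -0.22], 0.6],
    [[0.027, 0.36, 0.15], [0, 0, -0.275], 0.6],
    [[0.027, 0.442, 0.2], [0, 0, -0.33], 0.6],
    [[0.027, 0.442, 0.246], [0, 0, -0.385], 0.6],
    [[0.027, 0.442, 0.246], [0, 0, -0.44], 0.6],
    [[0.027, 0.442, 0.246], [0, 0, -0.44], 0.6],
    [[0.027, 0.442, 0.246], [0, 0, -0.44], 0.6]
  ]
}}

```text
time: 55.55
ee_pos: [0.3983, 0.2759, 0.3002]
tcp_rot: [-2.079, 2.354, -0.0]
wrist_force: [0.3, 0.6, 0.7]
finger_gap: 0.0681
grip_force: 0.0
```

```bash
python3 - <<'E'
from h import *
s=arm.get_state();C=cam('wrist',s);im=arm.get_image('wrist');print(s['ee_pos'])
for b in(1.34,1.38,1.42):
    q=proj([w(-.148+.236*np.cos(b),.04+.236*np.sin(b),.216)],C)[0];cv2.circle(im,tuple(int(v) for v in q),2,(0,255,0),-1)
q=proj([[*s['ee_pos'][:2],.216]],C)[0];cv2.circle(im,tuple(int(v) for v in q),3,(255,0,255),1)
cv2.imwrite('pics/w11.png',im)
E
```

```text
[0.39826283 0.27593974 0.30017747]
```

View pics/w11.png

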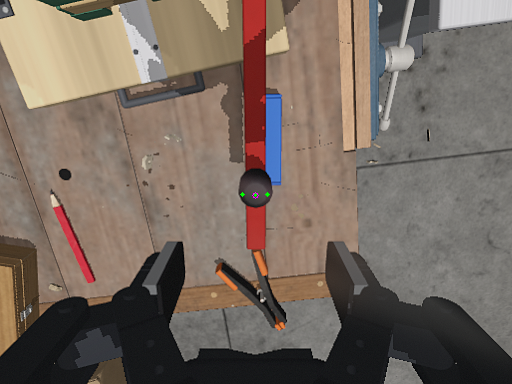

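Request:
{"method": "play_rows", "body": {
  "commands": [
    [[0, 0, 0.12], [0, 0, 0], 0.4],
    [[0, 0, 0.22], [0, 0, 0], 0.4],
    [[0, 0, 0.29], [0, 0, 0], 0.4],
    [[0, 0, 0.297], [0, 0, 0], 0.2],
    [[0, 0, 0.297], [0, 0, 0], 0],
    [[0, 0, 0.297], [0, 0, 0], -0.2],
    [[0, 0, 0.297], [0, 0, 0], -0.2],
    [[0, 0, 0.297], [0, 0, 0], -0.2],
    [[0, 0, 0.297], [0, 0, 0], -0.2],
    [[0, 0, 0.297], [0, 0, 0], -0.2]
  ],
  "newtons": 25
}}

```text
time: 56.85
ee_pos: [0.3981, 0.2759, 0.1809]
tcp_rot: [2.082, -2.352, -0.0]
wrist_force: [-0.8, -0.4, 0.1]
finger_gap: 0.0341
grip_force: 0.0
```

Request:
{"method": "play_rows", "body": {
  "commands": [
    [[0.003, -0.059, 0], [0, 0, 0.032], -0.2],
    [[0.012, -0.117, 0], [0, 0, 0.064], -0.2],
    [[0.026, -0.174, 0], [0, 0, 0.0955], -0.2],
    [[0.047, -0.23, 0], [0, 0, 0.127], -0.2],
    [[0.072, -0.283, 0], [0, 0, 0.159], -0.2],
    [[0.103, -0.333, 0], [0, 0, 0.191], -0.2],
    [[0.139, -0.38, 0], [0, 0, 0.223], -0.2],
    [[0.171, -0.415, 0], [0, 0, 0.248], -0.2],
    [[0.171, -0.415, 0], [0, 0, 0.248], -0.2],
    [[0.171, -0.415, 0], [0, 0, 0.248], -0.2]
  ]
}}

```text
time: 58.1
ee_pos: [0.5541, 0.1881, 0.1807]
tcp_rot: [1.034, -2.966, -0.0]
wrist_force: [0.0, -0.0, 0.4]
finger_gap: 0.0343
grip_force: 0.0
```

```bash
python3 - <<'E'
from h import *
s=arm.get_state();print(s['time'],s['ee_pos'],c(s['ee_pos']),s['finger_gap'],s['wrist_force'])
def k(b,z): return (*w(-.148+.236*np.cos(b),.04+.236*np.sin(b),z),TH+b+np.pi)
print(k(.6,.181)); chain([k(b,.181) for b in(.5,.4,.3,.2,.1,.04,0,-.02)])
for d in arm.regions_of('top','blank_1')[:0]: pass
E
```

```text
58.1 [0.55411326 0.18811243 0.18068689] [0.04632246 0.17352478] 0.034345789268543384 [ 0.01114493 -0.04662815  0.35193124]
(np.float64(0.5545875227001743), np.float64(0.1878754978737606), np.float64(0.181), 3.810792653589793)
call 0
  [0.002,-0.060,-0.001] [0,0,0.0324] rows 0.5 q6 -1.85
  [0.011,-0.118,-0.001] [0,0,0.0643] rows 0.5 q6 -1.79
  [0.026,-0.176,-0.001] [0,0,0.0961] rows 0.5 q6 -1.73
  [0.046,-0.231,-0.001] [0,0,0.1279] rows 0.5 q6 -1.67
  [0.072,-0.284,-0.001] [0,0,0.1598] rows 0.5 q6 -1.61
  [0.090,-0.314,-0.001] [0,0,0.1789] rows 0.3 q6 -1.57
  [0.103,-0.334,-0.001] [0,0,0.1916] rows 0.2 q6 -1.54
  [0.110,-0.344,-0.001] [0,0,0.1980] rows 0.1 q6 -1.53
```

Request:
{"method": "play_rows", "body": {
  "commands": [
    [[0.002, -0.06, 0], [0, 0, 0.032], -0.2],
    [[0.011, -0.118, 0], [0, 0, 0.064], -0.2],
    [[0.026, -0.175, 0], [0, 0, 0.096], -0.2],
    [[0.046, -0.231, 0], [0, 0, 0.128], -0.2],
    [[0.072, -0.284, 0], [0, 0, 0.16], -0.2],
    [[0.09, -0.314, 0], [0, 0, 0.179], -0.2],
    [[0.103, -0.334, 0], [0, 0, 0.19], -0.2],
    [[0.11, -0.344, 0], [0, 0, 0.19], -0.2],
    [[0.11, -0.344, 0], [0, 0, 0.19], -0.2],
    [[0.11, -0.344, 0], [0, 0, 0.19], -0.2]
  ]
}}

```text
time: 59.4
ee_pos: [0.6054, 0.056, 0.1809]
tcp_rot: [-0.117, 3.139, 0.009]
wrist_force: [1.0, 9.3, -0.8]
finger_gap: 0.0341
grip_force: 4.8
```

```bash
python3 - <<'E'
from h import *
s=arm.get_state();print(s['time'],s['ee_pos'],c(s['ee_pos']),s['finger_gap'],s['wrist_force'])
cv2.imwrite('pics/w12.png',arm.get_image('wrist'))
E
```

```text
59.4 [0.60535817 0.05599389 0.18092142] [0.08830941 0.03817914] 0.03409169098122241 [ 0.96948692  9.32211326 -0.77504794]
```

View pics/w12.png

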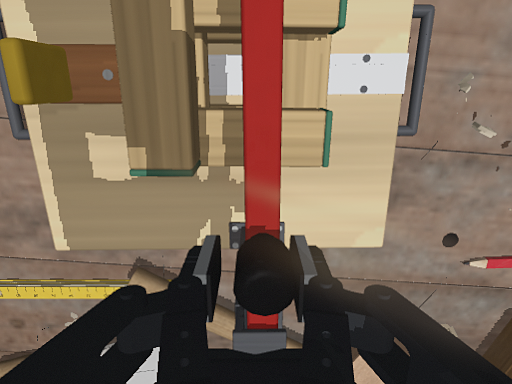

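Request:
{"method": "play_rows", "body": {
  "commands": [
    [[0, -0.002, 0], [0, 0, 0], -0.2],
    [[0, 0.004, 0], [0, 0, 0], 0.3],
    [[0, 0.004, 0], [0, 0, 0], 0.3],
    [[0, 0.004, 0], [0, 0, 0], 0.3],
    [[0, 0.004, -0.1], [0, 0, 0], 0.3],
    [[0, 0.004, -0.25], [0, 0, 0], 0.3],
    [[0.1, 0.004, -0.4], [0, 0, 0], 0.3],
    [[0.25, 0.004, -0.5], [0, 0, 0], 0.3],
    [[0.4, 0.004, -0.5], [0, 0, 0], 0.3],
    [[0.4, 0.004, -0.5], [0, 0, 0], 0.3]
  ]
}}

```text
time: 60.7
ee_pos: [0.4439, 0.0423, 0.3832]
tcp_rot: [-0.114, 3.135, -0.001]
wrist_force: [1.1, -0.2, 0.5]
finger_gap: 0.0555
grip_force: 0.0
```

```bash
python3 - <<'E'
from h import *
s=arm.get_state();C=cam('wrist',s);im=arm.get_image('wrist');print(s['time'],s['ee_pos'])
q=lambda P:[tuple(int(v) for v in p) for p in proj(P,C)]
def dr(x,y,z,al,col):
    L,W=(.06,.018) if al=='x' else (.018,.06)
    cv2.polylines(im,[np.array(q([w(x+i*L,y+j*W,z+.028) for i,j in((-1,-1),(-1,1),(1,1),(1,-1))]))],True,col,1)
for sx in(-1,1): dr(sx*.042,PY,.096,'y',(255,0,255))
dr(0,PY-.042,.124,'x',(0,0,255))
for b in(0,.06):
    a,e=q([w(-.148,.04,.176),w(-.148+.3*np.cos(b),.04+.3*np.sin(b),.176)]);cv2.line(im,a,e,(0,255,0),1)
cv2.imwrite('pics/w13.png',im)
E
```

```text
60.7 [0.44394208 0.04226575 0.38322313]
```

View pics/w13.png

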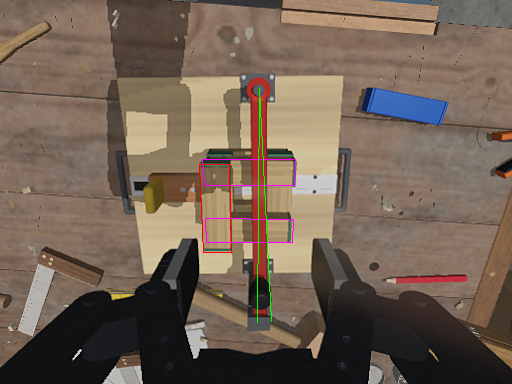

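```bash
python3 -c "
from rig import arm
print(arm.job_done())"
```

```text
the job is handed in; nothing more can be done
None
```

I handed the job in at about 61 s of the 210 s. The stop is keyed and looks flat on the board, all seven blanks are crib-piled about 7 mm clear of its face, and the red bar is closed in its catch, within about 0.01 rad by my measurement. The hand-in gave no verdict.

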